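Press the try square and the chuck key home in the sloping foam inlay

ROBOT

A 6-joint arm with a two-finger parallel gripper is mounted at the origin on a cart in front of the work surface, level with it; the furniture and walls round the work are solid. World frame = base frame: x ahead of the robot, y to its left, z up, the work surface at z = 0. Lengths are in m, angles in rad, forces in N, time in s.
With the tool pointing down it reaches from about 0.425 to 0.95 m from the base axis. Payload 3.5 kg.
Tool frame: the origin (TCP) lies midway between the tips of the shut fingers; the grasp point (between the pads) lies behind it (ctrl.hold_point_z is the z of the grasp point in the tool frame, in m); z points along the fingers, y is the line along which they close (so a half turn about z gives the same grasp; the last joint's range is limited). The gripper opens to 85 mm and grips with 20 to 120 N. Pads are 22 mm wide; open, the fingers measure 114 mm over their backs; the gripper's body (76 mm by 85 mm) begins 54 mm behind the grasp point. The pads swing forward as they close: fully open they stand 13 mm farther back than shut.
Start: joints at [1.14, 0.286, 1.577, -0, 1.279, -0.15], TCP at [0.187, 0.649, 0.197] pointing down, gripper open.
Joint ranges: [-2.77, 2.77], [-0.9, 2.22], [0.21, 2.48], [-1.53, 4.67], [0.24, 2.81], [-2.84, 2.84]. Speed limits (rad/s): [2.79, 2.79, 3.14, 3.14, 3.14, 3.14].

INTERFACE

Orientations are given as a rotation vector (axis times angle).
In Python, from cell import get_obs, optics, job, ctrl gives the robot as it stands.
- The arm moves only by the tool step_arm, never from a script. Its arguments are lists of equal length, an entry for each row: "claw": the gripper's target within -1 to 1 (shut at 1, half-way at 0, fully open at -1); "translation": the shift along the tool's x, y, z in m, a list of three; "turn": the turn, a rotation vector about the tool's x, y, z in rad, a list of three. A call has 1 to 8 rows; each row shifts and turns the commanded pose from where the row before left it, along the tool's axes as they then stand; what a row does not reach is not made up. A row lasts 1/12 s, in which the tool goes at most 41.7 mm and 7.16 degrees, less where a joint would pass 70% of its speed; a pose out of reach is approached as far as the arm can. A call is refused whole if a number of a shift passes 0.0417 or a number of a turn 0.125, either way. A call with a gripper value outside its range is refused whole. The fingers move at their own pace and stop on an object; the grip force is fixed at half the most. Time passes only in rows, so rows that do not move let the fingers close. It gives the time, the measured TCP pose, the force, the opening and the grip force at its end, in the units of the state.
- get_obs(): the state, without advancing time (a new reading comes with each control period).
- optics.snapshot(name): name is "scene" or "top"; returns (picture, depth): 420x560x3 uint8, red, green, blue; 420x560 float32, m along the optical axis (not along the pixel's ray), 0 where there is no reading.
- optics.get_calibration(name): a dict with "fx", "fy", "cx", "cy" (pixels), "rvec" (rotation vector, rad) and "tvec" (3), from world to camera coordinates, as OpenCV has them. Camera axes: x right, y down, z forward; pixel columns grow to the right and rows downward; lengths in m; the calibration is good to about 2 mm. A picture is of the moment at which its call begins. get_calibration takes no time and is no camera call.
- job.finish_job(): hands the job in; it is judged then, once.
Trained networks look in the newest picture that a camera, given by its name, has taken for a name from the list of things; names that differ only in an ending like _2 or _b are one class to them, and where a whole thing is asked for, a point or a joint stands for the part that bears it (a point fixed in the world has none). Each returns a list of dicts, best first, with "score" (0 to 1); they miss things now and then, are a little off and sometimes report something else, mostly with a low value. They report only what shows in the picture. A call takes as long as a camera call.
- optics.spot_in(camera, query): "xy" ([column, row] in pixels, amid what is visible of it).
- optics.masks_of(camera, query): "region" (420x560 bool, what is visible of it) and "xy" ([column, row] in pixels, amid what is visible of it).
- optics.pinpoint(camera, query): "xy" ([column, row] in pixels: a listed point, or the origin of a listed thing).
The state is a dict: "time": time; "joint_pos": joint angles; "joint_vel": joint speeds; "joint_torque": joint torques, N m; "eef_pos": TCP position; "tool_rot": TCP orientation; "wrist_force": force on the tool from outside, world axes, zero at the start; "moment": the same for the moment, N m; "finger_gap": opening from 0.0 (shut) to 1.0 (fully open); "finger_force": force on a finger pad.
Only numpy, scipy, OpenCV 4.12 (cv2) and the standard library are available. Lean on these libraries where they do the work, as an engineer would, in place of code of your own. Each camera call takes 0.05 s, during which the arm holds its last target. There are 200 camera calls.

TASK

Put the steel try square and the black chuck key back in their cut-outs in the foam inlay on the sloping tool stand. The inlay lies a little to the left or right in its pan, each tool fits only one way round, and the foam grips it: find the cut-out, press each tool fully home until it sits on the bottom, then let go. Leave the measuring tape, the caliper and the hammer where they lie.

Things in the scene. Friction and masses are not known exactly. Their poses are not given: they have to be found in the camera images.
- square_stock (a point): Centre of the stock of a steel try square lying flat on the trolley, 0.24 kg. The stock is a bar 78 long (own y), 21 wide (own x), 16 high; this point is 8 above its underside. z points out of the upper face. The 2 mm thick blade, at half the stock's height, leaves its +x side near its +y end, is 22 wide (own y 16 to 38 from here) and ends 79.5 from here in own x.
- square_grip (a point): Place to grip the square, across the stock's 21 mm width (own x), clear of the blade: 8 mm from square_stock towards own -y, 8 mm above the underside. The foam has finger cut-outs for a grip here.
- square_tip (a point): Middle of the free end of the square's blade, at half its thickness: 79.5 mm in own x and 27 mm in own y from square_stock.
- key_stem (a point): Middle of the length of a black T-shaped chuck key lying flat on the trolley, 0.22 kg, 7 mm above its underside. Its round stem, 14 mm thick, runs along own y from -50 to +35 mm from here, then a 10 mm square end to +50. z points up as it lies.
- key_grip (a point): Place to grip the key, across its 14 mm thick stem (own x), near the centre of mass: 8 mm from key_stem towards the crossbar (own -y). The foam has finger cut-outs for a grip here.
- key_bar (a point): Centre of the chuck key's crossbar, 41 mm from key_stem in own -y. The crossbar is round, 10 mm thick, 100 mm long and lies along own x; the stem ends 9 mm beyond it.
- tool_pan: Blue steel pan of the sloping stand, with the black foam inlay, 296 (y) x 136 (x), yellow in its cut-outs, in it. Fixed; its place and yaw vary. x up the slope, y left, z square to the foam, which slopes 30 degrees and faces the robot; origin level with the cut-outs' bottom; foam surface 14 above, rim 8. The inlay lies up to 6 mm left or right (y) of the pan's middle and stays there when pushed.
- square_home (a point): Where square_stock is when the square is home and the inlay lies mid-pan: the true place is up to 6 mm to left or right; axes as tool_pan's. Foam surface 6 mm above here, bottom of the cut-out 8 below: the home stock stands 2 mm proud. At home the square's own y points up the slope and its own x to the right: blade at the top. 1.75 mm play on each side of stock and blade; square edges, no bevel.
- square_grip_home (a point): Where square_grip is then, 8 mm down the slope from square_home. Finger cut-outs, 34 mm long (x, centred here), 6 mm deeper than the bottom, reach 31 mm out on both sides of the stock. Four springy foam nubs reach 1 mm past the stock's sides and ends: the square first stands on them, 5 to 11 mm short of home, and takes 4 to 14 N square to the foam to push down from there.
- square_tip_home (a point): Where square_tip is when the square is home and the inlay lies mid-pan.
- key_home (a point): Where key_stem is when the key is home and the inlay lies mid-pan: the true place is up to 6 mm to left or right; axes as tool_pan's. Foam surface 7 mm above here, bottom of the cut-out 7 below: the stem ends flush. At home the key's own y points down the slope, its own x to the left: crossbar at the top. 1.75 mm play on each side of stem and crossbar; square edges, no bevel.
- key_grip_home (a point): Where key_grip is then, 8 mm up the slope from key_home. Finger cut-outs, 34 mm long (x, centred here), 6 mm deeper than the bottom, reach 31 mm out on both sides of the stem. Springy foam nubs pinch the stem (33 mm down the slope from here) and the crossbar's ends: the key first stands on them, 5 to 11 mm short of home, and takes 4 to 14 N square to the foam to push down.
- key_bar_home (a point): Where key_bar is when the key is home and the inlay lies mid-pan: 41 mm up the slope from key_home. To the right of the key's cut-out a punch and a scriber lie in the foam, fixed.
- measuring_tape_mid (a point): Middle of a black measuring tape, 64 x 99 x 35 mm, loose on the trolley; leave it alone. 17 mm above its underside.
- digital_caliper_mid (a point): Middle of a digital caliper, 70 x 253 x 13 mm, loose on the trolley; leave it alone.
- yellow_hammer_mid (a point): Handle, 40 mm from the middle, of a soft-face hammer with wooden handle and yellow faces, 106 x 263 x 36 mm, loose on the trolley; leave it alone.

How it is judged:
At the end, for the whole second after the job is handed in: Square to the foam, the square's stock and the key's stem lie less than 3 mm, the blade's tip and the crossbar less than 4 mm above home. All lie within 10 mm (the blade's tip 11 mm) of their home points, which leaves room for the inlay's play. Both tools are at rest (z of square_stock in the frame of square_home below 0.003 m and distance between square_stock and square_home below 0.01 m and z of square_tip in the frame of square_tip_home below 0.004 m and distance between square_tip and square_tip_home below 0.011 m and z of key_stem in the frame of key_home below 0.003 m and distance between key_stem and key_home below 0.01 m and z of key_bar in the frame of key_bar_home below 0.004 m and distance between key_bar and key_bar_home below 0.01 m and linear speed of each of square, key below 0.02 m/s); the robot touches nothing.
It fails at once if the measuring tape was moved by more than 30 mm (distance of measuring_tape_mid from where it was at the start of the episode above 0.03 m).
It fails at once if the caliper was moved by more than 30 mm (distance of digital_caliper_mid from where it was at the start of the episode above 0.03 m).
It fails at once if the hammer was moved by more than 30 mm (distance of yellow_hammer_mid from where it was at the start of the episode above 0.03 m).
It also fails if it takes over 67 s, if anything falls off the work surface, if the arm or the gripper's body presses on something with over 40 N, if the wrist force passes 120 N, or if a joint passes its speed limit or range.

## Working session

There is one attempt and no reset: what is moved stays moved. The work goes in short steps, Python scripts to look and compute and a tool call to move; the robot and the scene stay as the last step left them, time stands still between calls to the robot, and variables do not carry over. Pictures are saved under pics/ and viewed, at most 10 in all, crops included, and the job is handed in when it is done.

Besides the shell and the picture viewer there is one more tool, called after "Request:" as name(argument=value, ...) on one line, values as JSON. step_arm: Moves the arm, as the interface text tells. Its arguments: {"type":"object","properties":{"claw":{"type":"array","items":{"type":"number"}},"translation":{"type":"array","items":{"type":"array","items":{"type":"number"}}},"turn":{"type":"array","items":{"type":"array","items":{"type":"number"}}}},"required":["claw","translation","turn"]}

```bash
ls; mkdir -p pics; python3 - <<'E'
from cell import get_obs, optics, job, ctrl
import cv2,numpy as np
print(get_obs(), ctrl.hold_point_z)
for c in("scene","top"):
    im,d=optics.snapshot(c); cv2.imwrite(f"pics/{c}0.png",im[:,:,::-1]); np.save(f"d_{c}0.npy",d)
    print(c,optics.get_calibration(c))
    for q in("square_stock","square_grip","square_tip","key_stem","key_grip","key_bar","tool_pan","square_home","square_tip_home","key_home","key_bar_home"):
        r=optics.pinpoint(c,q)
        print(q,[(np.round(x["xy"],1).tolist(),round(x["score"],2)) for x in r[:2]])
print(get_obs()["time"])
E
```

```text
pics
{'time': 0.0, 'joint_pos': array([ 1.14001443e+00,  2.87206277e-01,  1.57817955e+00,  1.67066584e-05,
        1.27858052e+00, -1.50045200e-01]), 'joint_vel': array([ 8.65647702e-04,  2.81712004e-03, -3.35031442e-04,  1.11932936e-03,
        3.83140614e-04,  6.98467622e-05]), 'joint_torque': array([ 1.10031240e-03, -4.05972326e+01, -2.92640376e+01,  2.51939014e-05,
        5.71584504e-03,  5.04873242e-06]), 'eef_pos': array([0.18670423, 0.64790096, 0.19521881]), 'tool_rot': array([-0.43944346, -3.11000236,  0.00356446]), 'wrist_force': array([ 0.04239173, -0.45026451, -0.01198588]), 'moment': array([-0.02018238,  0.01708137, -0.0274926 ]), 'finger_force': 0.0, 'finger_gap': 0.9993548469022957} -0.0187
scene {'fx': 462.6269794601121, 'fy': 462.6269794601121, 'cx': 277.4893842477118, 'cy': 209.09003193013547, 'rvec': array([ 1.90339502, -0.53652997,  0.32704347]), 'tvec': array([-0.49784232,  0.1791181 ,  1.2044084 ])}
square_stock [([211.0, 209.8], 0.72)]
square_grip [([211.0, 209.4], 0.48)]
square_tip [([199.4, 218.8], 0.46)]
key_stem [([296.8, 202.7], 0.7), ([322.5, 288.0], 0.53
[... 239 characters left out ...]
([200.6, 220.7], 0.45)]
key_bar_home [([295.7, 202.2], 0.66)]
top {'fx': 421.7046293391225, 'fy': 421.7046293391225, 'cx': 276.977528582337, 'cy': 211.8127783411246, 'rvec': array([ 2.16440811, -2.14284835,  0.17359877]), 'tvec': array([-0.08268693,  0.53998797,  1.14637877])}
square_stock [([169.3, 246.8], 0.95)]
square_grip []
square_tip [([189.7, 267.2], 0.96), ([366.3, 234.5], 0.4)]
key_stem [([381.8, 233.3], 0.7)]
key_grip [([378.5, 235.2], 0.83)]
key_bar [([367.6, 232.9], 0.68)]
tool_pan [([252.4, 193.1], 0.68)]
square_home [([214.0, 199.7], 0.6)]
square_tip_home [([165.3, 246.6], 0.75), ([243.1, 181.2], 0.64)]
key_home [([267.1, 189.2], 0.64)]
key_bar_home [([263.1, 176.4], 0.82)]
1.2
```

```bash
python3 - <<'E'
import cv2
a=cv2.imread("pics/top0.png")[130:330,110:460]; cv2.imwrite("pics/v1.png",cv2.resize(a,(800,457),interpolation=cv2.INTER_CUBIC))
a=cv2.imread("pics/scene0.png")[100:380,120:460]; cv2.imwrite("pics/v2.png",cv2.resize(a,(728,600),interpolation=cv2.INTER_CUBIC))
E
```

```text
(no output)
```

View pics/v1.png

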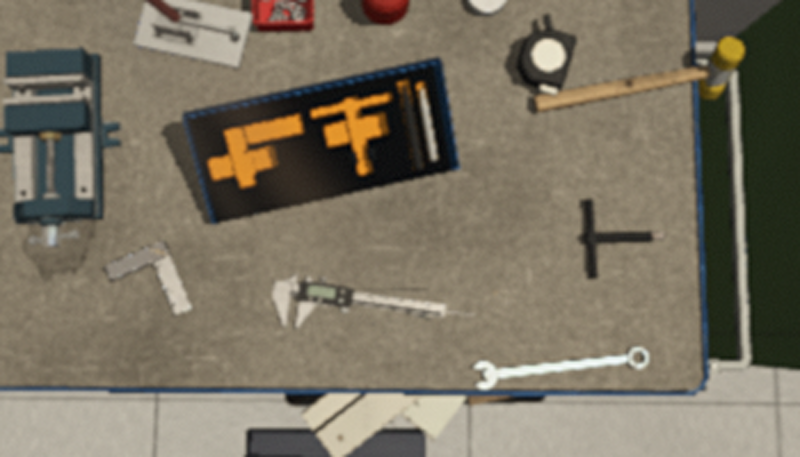

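View pics/v2.png

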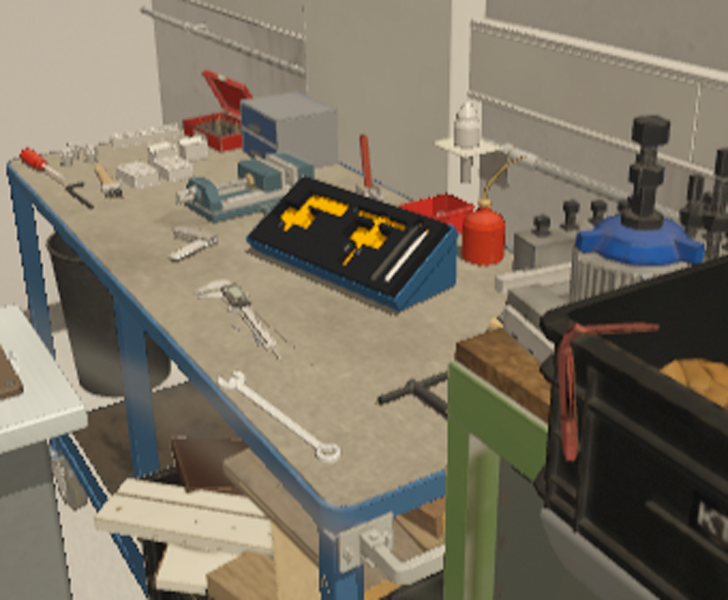

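The top view shows the square at crop (108–183, 248–312), the key with its crossbar at (588,238) and stem to the right, and the yellow cut-outs at (240,150) and (355,130). Next I fit outlines to get the poses.

```bash
cat > fit.py <<'E'
import numpy as np,cv2
from cell import get_obs, optics
from scipy.optimize import minimize
from scipy.spatial.transform import Rotation as Rn
def cal(c):
    k=optics.get_calibration(c); K=np.array([[k["fx"],0,k["cx"]],[0,k["fy"],k["cy"]],[0,0,1]]); return K,k["rvec"],k["tvec"]
def proj(C,P): return cv2.projectPoints(np.asarray(P,float).reshape(-1,1,3),C[1],C[2],C[0],None)[0][:,0]
def ray(C,uv,pt,n):  # ray-plane intersection
    R=cv2.Rodrigues(C[1])[0]; o=-R.T@C[2]; d=R.T@np.linalg.inv(C[0])@[uv[0],uv[1],1]
    return o+d*(n@(pt-o))/(n@d)
def cloud(C,d):
    v,u=np.nonzero(d>0); z=d[v,u]; P=(np.linalg.inv(C[0])@np.c_[u,v,np.ones(len(u))].T*z).T
    return u,v,(P-C[2])@cv2.Rodrigues(C[1])[0]
def rect(x0,x1,y0,y1,z): return np.array([[x0,y0,z],[x1,y0,z],[x1,y1,z],[x0,y1,z]])*1e-3
SQ=[rect(-10.5,10.5,-39,39,8),rect(10,79.5,16,38,1)]
KEY=[rect(-7,7,-50,35,0),rect(-5,5,35,50,0),rect(-50,50,-46,-36,0)]
g=1.75
SQH=[rect(-10.5-g,10.5+g,-39-g,39+g,6),rect(10,79.5+g,16-g,38+g,6),rect(-41.5,41.5,-25,9,6)]
KEYH=[rect(-7-g,7+g,-50-g,35+g,7),rect(-5-g,5+g,30,50+g,7),rect(-50-g,50+g,-46-g,-36+g,7),rect(-38,38,-25,9,7)]
S=8
def render(C,polys,R,t,box):
    x0,y0,x1,y1=box; m=np.zeros(((y1-y0)*S,(x1-x0)*S),np.uint8)
    for p in polys:
        q=(proj(C,p@R.T+t)-[x0,y0]+0.5)*S-0.5
        cv2.fillPoly(m,[np.round(q*16).astype(np.int32)],255,shift=4)
    m=cv2.resize(m,(x1-x0,y1-y0),interpolation=cv2.INTER_AREA)/255.
    return cv2.GaussianBlur(m,(0,0),0.6)
def fit(C,img,polys,pose,p0,pad=12,step=(.004,.004,.06)):
    """pose(p)->(R,t); img scalar float. returns p, residual ratio"""
    R,t=pose(p0); q=np.vstack([proj(C,a@R.T+t) for a in polys])
    x0,y0=np.floor(q.min(0)-pad).astype(int);x1,y1=np.ceil(q.max(0)+pad).astype(int); box=(x0,y0,x1,y1); I=img[y0:y1,x0:x1].astype(float)
    near=None
    def cost(p):
        m=render(C,polys,*pose(p),box); A=np.c_[m.ravel(),np.ones(m.size)]
        s=np.linalg.lstsq(A,I.ravel(),rcond=None); return ((A@s[0]-I.ravel())**2).mean()/I.var()
    best=None
    for k in (1,.5,.3):
        p=p0 if best is None else best.x
        best=minimize(cost,p,method="Nelder-Mead",options=dict(initial_simplex=np.vstack([p]+[p+np.eye(len(p))[i]*step[i]*k*sg for i,sg in zip(range(len(p)),(1,-1,1))]),maxiter=150,xatol=1e-5,fatol=1e-6))
    return best.x,best.fun
E
cat > m1.py <<'E'
from fit import *
out={}
flat=lambda z:(lambda p:(Rn.from_euler("z",p[2]).as_matrix(),np.array([p[0],p[1],z])))
for c in("top","scene"):
    C=cal(c); im=cv2.imread(f"pics/{c}0.png").astype(float); d=np.load(f"d_{c}0.npy"); B,G,Rr=im[...,0],im[...,1],im[...,2]
    yel=np.clip(Rr-B,0,255); gray=im.mean(2)
    u,v,P=cloud(C,d)
    # foam plane
    near=(np.abs(P[:,0]-ray(C,(252.4,193.1) if c=="top" else (280,210.7),np.array([0,0,.06]),np.array([0,0,1.]))[0])<.1)
    pc=ray(C,(252.4,193.1) if c=="top" else (280,210.7),np.array([0,0,.06]),np.array([0,0,1.]))
    dark=(gray[v,u]<45)&(np.linalg.norm(P[:,:2]-pc[:2],axis=1)<.14)&(P[:,2]>.03)
    Q=P[dark]
    for _ in range(4):
        cen=Q.mean(0); n=np.linalg.svd(Q-cen)[2][2]; n*=np.sign(n[2]); r=(Q-cen)@n; Q=Q[np.abs(r)<max(2*r.std(),.002)]
    print(c,"pan ctr",pc.round(3),"plane n",n.round(4),"tilt",np.degrees(np.arccos(n[2])).round(2),"yaw",np.degrees(np.arctan2(-n[1],-n[0])).round(2),"cen",cen.round(4),len(Q),r.std().round(4))
    tab=(np.linalg.norm(P[:,:2]-pc[:2]+[.25,0],axis=1)<.08); print(" table z",np.median(P[tab,2]).round(4))
    out[c]=(cen,n)
    sq0=np.r_[ray(C,(169.3,246.8) if c=="top" else (211,209.8),np.array([0,0,.008]),np.array([0,0,1.]))[:2],np.radians(-155)]
    p,f=fit(C,gray,SQ,flat(.008),sq0); print(" square",p.round(4),np.degrees(p[2]).round(1),f.round(3))
    if c=="top":
        k0=np.r_[ray(C,(381.8,233.3),np.array([0,0,.007]),np.array([0,0,1.]))[:2],np.pi]
        p,f=fit(C,gray,KEY,flat(.007),k0); print(" key",p.round(4),np.degrees(p[2]).round(1),f.round(3))
    for nm,polys,uv,rot,h in(("sqhome",SQH,(214,199.7) if c=="top" else (259.4,199.5),-90,.006),("keyhome",KEYH,(267.1,189.2) if c=="top" else (296.2,214),90,.007)):
        p0=ray(C,uv,cen,n)
        def pose(p):
            R0=Rn.from_euler("z",p[2]).as_matrix()@Rn.from_euler("y",-30,degrees=True).as_matrix()
            xy=p[:2]; z=cen[2]-(n[:2]@(xy-cen[:2]))/n[2]
            return R0@Rn.from_euler("z",rot,degrees=True).as_matrix(), np.array([*xy,z])-h*R0[:,2]
        p,f=fit(C,yel,polys,pose,np.r_[p0[:2],np.radians(12)]); R,t=pose(p); print(" ",nm,t.round(4),np.degrees(p[2]).round(2),f.round(3))
E
python3 m1.py
```

```text
top pan ctr [ 0.59  -0.008  0.06 ] plane n [-0.4858 -0.1144  0.8666] tilt 29.94 yaw 13.25 cen [ 0.5869 -0.015   0.0645] 2645 0.0019
 table z -0.0014
 square [ 0.4512  0.2231 -2.7471] -157.4 0.48
 key [ 0.4857 -0.3796  3.1811] 182.3 0.13
  sqhome [0.5742 0.0947 0.065 ] 12.09 0.216
  keyhome [ 0.602  -0.0444  0.061 ] 13.4 0.293
scene pan ctr [ 0.58  -0.015  0.06 ] plane n [-0.483  -0.1166  0.8678] tilt 29.79 yaw 13.57 cen [ 0.5815 -0.0237  0.0635] 1529 0.0018
 table z -0.2056
 square [ 0.4479  0.2325 -2.6898] -154.1 0.875
  sqhome [0.5713 0.0894 0.0662] 5.31 0.606
  keyhome [ 0.5964 -0.05    0.0602] 7.69 0.733
```

```bash
python3 - <<'E'
from fit import *
tiles=[]
for c,box in(("top",(185,150,320,235)),("scene",(230,175,345,248))):
    C=cal(c); s=5.9 if c=="top" else 6.9
    im=cv2.imread(f"pics/{c}0.png"); x0,y0,x1,y1=box
    a=cv2.resize(im[y0:y1,x0:x1],None,fx=s,fy=s,interpolation=cv2.INTER_NEAREST)
    a=np.clip(a.astype(float)*1.5,0,255).astype(np.uint8)
    for polys,t,yaw,rot in((SQH,[.5742,.0947,.065],13,-90),(KEYH,[.602,-.0444,.061],13,90)):
        R=Rn.from_euler("z",yaw,degrees=True).as_matrix()@Rn.from_euler("y",-30,degrees=True).as_matrix()@Rn.from_euler("z",rot,degrees=True).as_matrix()
        for p in polys:
            q=(proj(C,p@R.T+t)-[x0,y0]+.5)*s; cv2.polylines(a,[np.round(q*16).astype(np.int32)],True,(255,255,0),1,shift=4)
    cv2.imwrite(f"pics/ov_{c}.png",a); print(a.shape)
E
```

```text
(502, 796, 3)
(504, 794, 3)
```

View pics/ov_top.png

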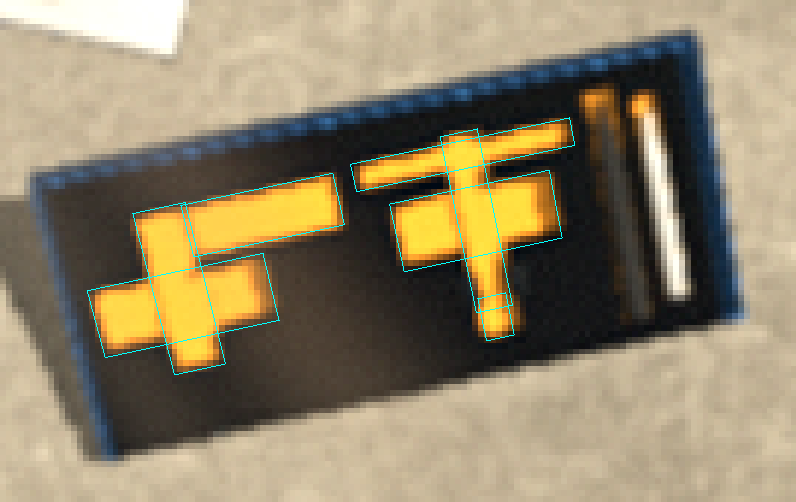

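View pics/ov_scene.png

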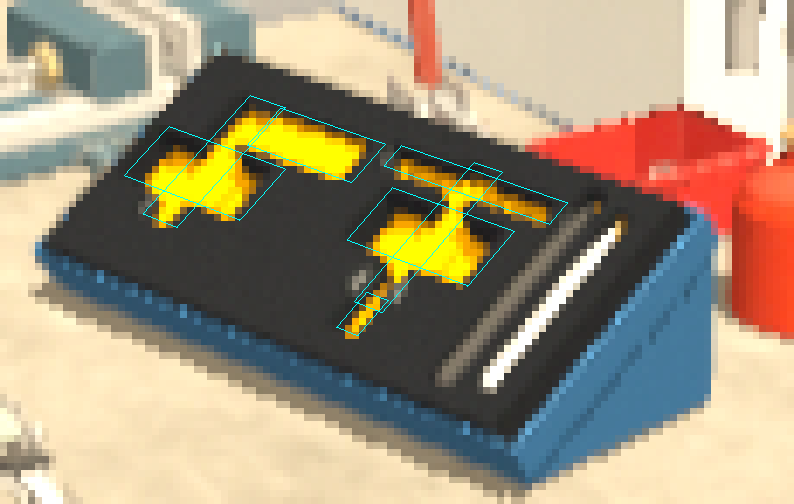

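```bash
cat >> fit.py <<'E'
def render2(C,polys,depths,R,t,box):
    x0,y0,x1,y1=box; sh=((y1-y0)*S,(x1-x0)*S); o=np.zeros(sh,np.uint8); f=o.copy()
    for p,d in zip(polys,depths):
        for m,dz in((o,0),(f,d)):
            q=(proj(C,(p-[0,0,dz*1e-3])@R.T+t)-[x0,y0]+0.5)*S-0.5
            cv2.fillPoly(m,[np.round(q*16).astype(np.int32)],255,shift=4)
    m=cv2.resize(o&f,(x1-x0,y1-y0),interpolation=cv2.INTER_AREA)/255.
    return cv2.GaussianBlur(m,(0,0),0.6)
E
cat > m2.py <<'E'
import fit as F
from fit import *
PL={"top":([.5869,-.015,.0645],[-.4858,-.1144,.8666]),"scene":([.5815,-.0237,.0635],[-.483,-.1166,.8678])}
def run(tag):
  for c in("top","scene"):
    C=cal(c); im=cv2.imread(f"pics/{c}{tag}.png").astype(float); yel=np.clip(im[...,2]-im[...,0],0,200)
    cen,n=map(np.array,PL[c])
    for nm,polys,t0,rot,h in(("sq",SQH,(.5742,.0947),-90,.006),("key",KEYH,(.602,-.0444),90,.007)):
        def pose(p):
            R0=Rn.from_euler("z",p[2]).as_matrix()@Rn.from_euler("y",-30,degrees=True).as_matrix()
            xy=p[:2]; z=cen[2]-(n[:2]@(xy-cen[:2]))/n[2]
            return R0@Rn.from_euler("z",rot,degrees=True).as_matrix(), np.array([*xy,z])-h*R0[:,2]
        for D in ((14,7,20),(14,14,20),(14,14,14)) if nm=="sq" else ((14,14,12,20),(14,14,14,20),(14,14,14,14)):
            F.render=lambda C,polys,R,t,box:render2(C,polys,D,R,t,box)
            p,f=fit(C,yel,polys,pose,np.r_[t0,np.radians(13)]); R,t=pose(p); print(c,nm,D,t.round(4),np.degrees(p[2]).round(2),f.round(3))
if __name__=="__main__": run("0")
E
python3 m2.py
```

```text
top sq (14, 7, 20) [0.5719 0.0954 0.0638] 13.23 0.161
top sq (14, 14, 20) [0.5715 0.0955 0.0636] 12.77 0.166
top sq (14, 14, 14) [0.572  0.0956 0.0638] 12.34 0.173
top key (14, 14, 12, 20) [ 0.6002 -0.0452  0.0599] 13.29 0.265
top key (14, 14, 14, 20) [ 0.6003 -0.0452  0.06  ] 13.38 0.266
top key (14, 14, 14, 14) [ 0.6005 -0.0451  0.0601] 13.58 0.272
scene sq (14, 7, 20) [0.5689 0.098  0.0659] 13.94 0.497
scene sq (14, 14, 20) [0.5698 0.0978 0.0664] 14.45 0.52
scene sq (14, 14, 14) [0.5697 0.0969 0.0662] 13.85 0.54
scene key (14, 14, 12, 20) [ 0.5981 -0.0428  0.0621] 13.28 0.621
scene key (14, 14, 14, 20) [ 0.5983 -0.0427  0.0623] 13.9 0.623
scene key (14, 14, 14, 14) [ 0.5979 -0.0436  0.0619] 11.97 0.636
```

```bash
cat > plan.py <<'E'
import numpy as np,sys
from cell import get_obs
from scipy.spatial.transform import Rotation as Rn
def down(a):
    a=np.radians(a); y=np.array([np.cos(a),np.sin(a),0]); z=np.array([0,0,-1.]); return np.c_[np.cross(y,z),y,z]
YAW=13.3
def Rpan(yaw=YAW): return Rn.from_euler("z",yaw,degrees=True).as_matrix()@Rn.from_euler("y",-30,degrees=True).as_matrix()
def tilted(s,yaw=YAW):  # tool z = -pan z, tool y = s*pan y
    P=Rpan(yaw); z=-P[:,2]; y=s*P[:,1]; return np.c_[np.cross(y,z),y,z]
def cur():
    o=get_obs(); return o["eef_pos"],Rn.from_rotvec(o["tool_rot"]).as_matrix(),o
def plan(p,R,n,start=None):
    p0,R0=start if start else cur()[:2]
    rv=Rn.from_matrix(R0.T@R).as_rotvec(); print("turn/row",(rv/n).round(4).tolist(),"dist",np.linalg.norm(p-p0).round(4))
    Rc=R0; rows=[]
    for i in range(n):
        rows.append((Rc.T@((p-p0)/n)).round(4).tolist()); Rc=Rc@Rn.from_rotvec(rv/n).as_matrix()
    print(rows)
E
python3 - <<'E'
from fit import *; from plan import *
C=cal("top"); u,v,P=cloud(C,np.load("d_top0.npy"))
m=(np.linalg.norm(P[:,:2]-[.448,.2305],axis=1)<.09)&(P[:,2]>.02); print(len(P[m]), P[m][np.argsort(np.linalg.norm(P[m][:,:2]-[.448,.2305],axis=1))][:8].round(3), P[m][:,2].max() if m.any() else 0)
plan(np.array([.448,.2305,.15]),down(22.6),16)
E
```

```text
90 [[0.454 0.217 0.021]
 [0.475 0.288 0.06 ]
 [0.475 0.289 0.067]
 [0.478 0.288 0.061]
 [0.481 0.289 0.06 ]
 [0.478 0.29  0.063]
 [0.475 0.292 0.065]
 [0.477 0.291 0.068]] 0.06806145450322437
turn/row [-0.0, -0.0, 0.056] dist 0.4951
[[-0.0229, -0.0206, 0.0029], [-0.024, -0.0193, 0.0029], [-0.0251, -0.0179, 0.0029], [-0.026, -0.0165, 0.0029], [-0.0269, -0.015, 0.0029], [-0.0277, -0.0135, 0.0029], [-0.0284, -0.0119, 0.0029], [-0.029, -0.0103, 0.0029], [-0.0296, -0.0086, 0.0029], [-0.03, -0.007, 0.0029], [-0.0303, -0.0053, 0.0029], [-0.0306, -0.0036, 0.0029], [-0.0307, -0.0019, 0.0029], [-0.0308, -0.0001, 0.0029], [-0.0308, 0.0016, 0.0029], [-0.0306, 0.0033, 0.0029]]
```

Request:
step_arm(claw=[0, 0, 0, 0, 0, 0, 0, 0], translation=[[-0.0229, -0.0206, 0.0029], [-0.024, -0.0193, 0.0029], [-0.0251, -0.0179, 0.0029], [-0.026, -0.0165, 0.0029], [-0.0269, -0.015, 0.0029], [-0.0277, -0.0135, 0.0029], [-0.0284, -0.0119, 0.0029], [-0.029, -0.0103, 0.0029]], turn=[[0, 0, 0.056], [0, 0, 0.056], [0, 0, 0.056], [0, 0, 0.056], [0, 0, 0.056], [0, 0, 0.056], [0, 0, 0.056], [0, 0, 0.056]])

```text
time: 1.87
eef_pos: [0.3179, 0.4382, 0.1735]
tool_rot: [1.123, 2.934, 0.001]
wrist_force: [1.1, 0.6, -0.1]
finger_gap: 0.501
finger_force: 0.0
```

Request:
step_arm(claw=[0, 0, 0, 0, 0, 0, 0, 0], translation=[[-0.0296, -0.0086, 0.0029], [-0.03, -0.007, 0.0029], [-0.0303, -0.0053, 0.0029], [-0.0306, -0.0036, 0.0029], [-0.0307, -0.0019, 0.0029], [-0.0308, -0.0001, 0.0029], [-0.0308, 0.0016, 0.0029], [-0.0306, 0.0033, 0.0029]], turn=[[0, 0, 0.056], [0, 0, 0.056], [0, 0, 0.056], [0, 0, 0.056], [0, 0, 0.056], [0, 0, 0.056], [0, 0, 0.056], [0, 0, 0.056]])

```text
time: 2.53
eef_pos: [0.4484, 0.229, 0.1505]
tool_rot: [1.747, 2.61, 0.001]
wrist_force: [0.1, -0.5, -0.3]
finger_gap: 0.499
finger_force: 0.0
```

Request:
step_arm(claw=[0, 0], translation=[[0, 0, 0], [0, 0, 0]], turn=[[0, 0, 0], [0, 0, 0]])

```text
time: 2.7
eef_pos: [0.4482, 0.2293, 0.1502]
tool_rot: [-1.747, -2.611, -0.0]
wrist_force: [-0.3, 0.1, -0.0]
finger_gap: 0.5
finger_force: 0.0
```

```bash
python3 - <<'E'
from plan import *
p,R,o=cur(); print(o["time"],p,o["joint_pos"].round(2))
plan(np.array([.448,.2305,.035]),down(22.6),4)
E
```

```text
2.7 [0.44822146 0.22931597 0.15024334] [ 0.27 -0.05  2.04  0.    1.16 -0.12]
turn/row [-0.0, -0.0001, -0.0008] dist 0.1152
[[0.0003, 0.0001, 0.0288], [0.0003, 0.0001, 0.0288], [0.0003, 0.0001, 0.0288], [0.0003, 0.0001, 0.0288]]
```

Request:
step_arm(claw=[0, 0, 0, 0, 0, 0, 1, 1], translation=[[0.0003, 0, 0.035], [0.0003, 0, 0.035], [0.0003, 0, 0.035], [0.0003, 0, 0.025], [0, 0, 0.013], [0, 0, 0.005], [0, 0, 0], [0, 0, 0]], turn=[[0, 0, 0], [0, 0, 0], [0, 0, 0], [0, 0, 0], [0, 0, 0], [0, 0, 0], [0, 0, 0], [0, 0, 0]])

```text
time: 3.37
eef_pos: [0.4476, 0.2324, 0.0031]
tool_rot: [1.741, 2.614, 0.002]
wrist_force: [0.4, -0.3, 0.5]
finger_gap: 0.229
finger_force: 0.0
```

Request:
step_arm(claw=[1, 1, 1, 1, 1, 1], translation=[[0, 0, 0], [0, 0, 0], [0, 0, 0], [0, 0, 0], [0, 0, 0], [0, 0, 0]], turn=[[0, 0, 0], [0, 0, 0], [0, 0, 0], [0, 0, 0], [0, 0, 0], [0, 0, 0]])

```text
time: 3.87
eef_pos: [0.4474, 0.2314, 0.0025]
tool_rot: [1.744, 2.613, 0.001]
wrist_force: [0.8, 0.6, 0.5]
finger_gap: -0.0
finger_force: 0.0
```

```bash
python3 - <<'E'
from fit import *
C=cal("top")
im,d=optics.snapshot("top"); cv2.imwrite("pics/top1.png",im[:,:,::-1]); im2,d2=optics.snapshot("scene"); cv2.imwrite("pics/scene1.png",im2[:,:,::-1])
s=6; ims=[]
for f in("pics/top0.png","pics/top1.png"):
    a=cv2.resize(cv2.imread(f)[225:280,148:210],None,fx=s,fy=s,interpolation=cv2.INTER_NEAREST)
    R=Rn.from_euler("z",-157.4,degrees=True).as_matrix()
    for p in SQ:
        q=(proj(C,p@R.T+[.4512,.2231,.008])-[148,225]+.5)*s; cv2.polylines(a,[np.round(q).astype(np.int32)],True,(255,255,0),1)
    ims.append(a)
cv2.imwrite("pics/v3.png",np.hstack(ims))
E
```

```text
(no output)
```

View pics/v3.png

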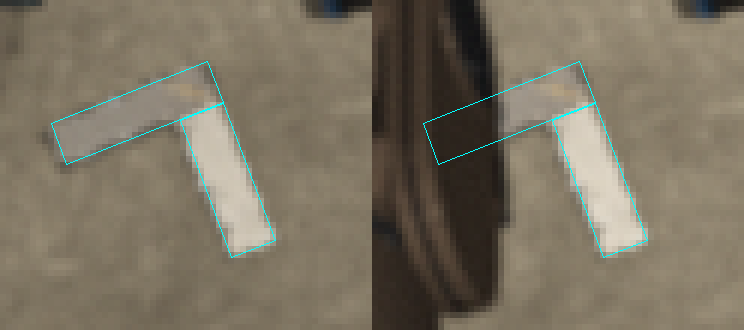

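```bash
python3 - <<'E'
from fit import *
s=6; ims=[]
for f,c,o in(("pics/top1.png","top",(115,210)),("pics/scene1.png","scene",(180,180))):
    C=cal(c)
    a=cv2.resize(cv2.imread(f)[o[1]:o[1]+62,o[0]:o[0]+66],None,fx=s,fy=s,interpolation=cv2.INTER_NEAREST); a=np.clip(a*1.6,0,255).astype(np.uint8)
    R=Rn.from_euler("z",-157.4,degrees=True).as_matrix()
    for p in SQ:
        q=(proj(C,p@R.T+[.4512,.2231,.008])-o+.5)*s; cv2.polylines(a,[np.round(q).astype(np.int32)],True,(255,255,0),1)
    q=(proj(C,[[.4474,.2314,.0025],[.4474,.2314,.15]])-o+.5)*s; cv2.line(a,*[tuple(int(t) for t in w) for w in q],(0,0,255),1)
    ims.append(a)
cv2.imwrite("pics/v4.png",np.hstack(ims))
E
```

```text
(no output)
```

View pics/v4.png

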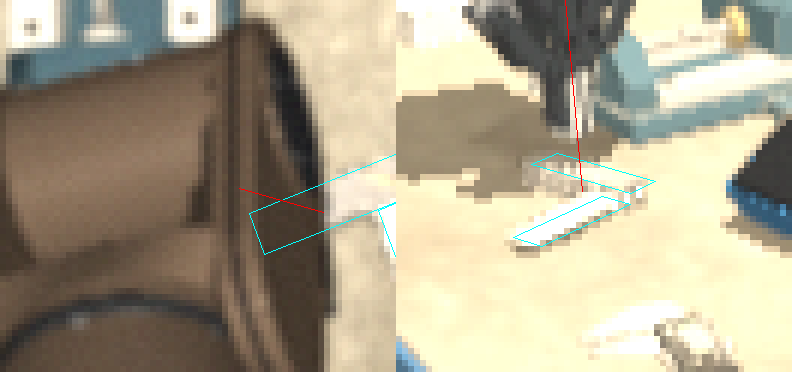

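```bash
python3 - <<'E'
from fit import *
print(get_obs()["eef_pos"],get_obs()["joint_pos"],get_obs()["finger_gap"])
for c in("scene","top"):
    C=cal(c); im,d=optics.snapshot(c); u,v,P=cloud(C,d)
    if c=="scene":
        for vv in range(190,222,2): 
            print(vv,[ (P[(u==uu)&(v==vv)][0]*1000).round().astype(int).tolist() if ((u==uu)&(v==vv)).any() else None for uu in (204,207,209,211)])
    m=(np.linalg.norm(P[:,:2]-[.4474,.2314],axis=1)<.05)&(P[:,2]>.015)&(P[:,2]<.05); print(c,P[m].min(0) if m.any() else None, m.sum())
E
```

```text
[0.44723046 0.23139214 0.00228979] [ 2.75726255e-01  1.68659257e-01  2.11672754e+00 -2.18935178e-05
  8.56115849e-01 -1.18139350e-01] -0.0006725568969196192
190 [[422, 208, 93], [434, 214, 89], [444, 219, 85], [453, 227, 81]]
192 [[422, 211, 85], [435, 218, 80], [440, 212, 81], [450, 220, 77]]
194 [[430, 235, 69], [435, 218, 74], [444, 224, 70], [450, 220, 69]]
196 [[429, 234, 62], [434, 219, 66], [441, 216, 65], [448, 218, 63]]
198 [[430, 238, 53], [435, 223, 57], [443, 223, 56], [452, 229, 52]]
200 [[472, 352, 0], [435, 225, 49], [441, 221, 49], [449, 223, 47]]
202 [[466, 337, -2], [437, 231, 40], [444, 231, 38], [447, 220, 41]]
204 [[457, 316, 0], [466, 309, 0], [473, 306, -1], [479, 302, -1]]
206 [[436, 260, 15], [445, 255, 15], [467, 292, -2], [470, 282, 0]]
208 [[427, 239, 17], [435, 231, 18], [441, 227, 18], [449, 228, 16]]
210 [[428, 243, 8], [434, 231, 11], [439, 223, 13], [444, 218, 13]]
212 [[430, 249, -2], [434, 231, 3], [439, 225, 5], [442, 215, 7]]
214 [[423, 232, -2], [431, 223, -1], [426, 194, 11], [433, 192, 10]]
216 [[407, 190, 10], [418, 191, 7], [421, 181, 9], [427, 178, 9]]
218 [[402, 178, 8], [410, 172, 8], [422, 186, 0], [427, 180, 1]]
220 [[395, 162, 9], [413, 181, -3], [415, 170, 1], [422, 170, -1]]
scene [0.42362059 0.18957168 0.01504486] 63
top [0.44326661 0.18973066 0.01504014] 43
```

The depth shows the real fingertips near z≈37 mm, well above the reported TCP height, so the fingers closed over the square without touching it. I'll open and go down carefully, watching the force.

Request:
step_arm(claw=[0, 0, 0, 0, 0, 0, 0], translation=[[0, 0, 0], [0, 0, 0], [0, 0, 0], [0, 0, 0], [0, 0, 0.006], [0, 0, 0.006], [0, 0, 0.006]], turn=[[0, 0, 0], [0, 0, 0], [0, 0, 0], [0, 0, 0], [0, 0, 0], [0, 0, 0], [0, 0, 0]])

```text
time: 4.65
eef_pos: [0.447, 0.2314, -0.0165]
tool_rot: [-1.744, -2.613, 0.0]
wrist_force: [-0.0, -0.4, -0.5]
finger_gap: 0.498
finger_force: 0.0
```

```bash
python3 - <<'E'
from fit import *
print(get_obs()["eef_pos"],get_obs()["wrist_force"],get_obs()["finger_gap"])
c="scene"
C=cal(c); im,d=optics.snapshot(c); cv2.imwrite("pics/scene2.png",im[:,:,::-1]); u,v,P=cloud(C,d)
m=(np.linalg.norm(P[:,:2]-[.4474,.2314],axis=1)<.06)
for uu in range(196,222,2):
    k=m&(u==uu)&(P[:,2]>.02); print(uu,(P[k][np.argmin(P[k][:,2])]*1000).round() if k.any() else None)
a=cv2.imread("pics/scene2.png")[165:225,180:250]; cv2.imwrite("pics/v5.png",np.clip(cv2.resize(a,None,fx=7,fy=7,interpolation=0)*1.4,0,255))
E
```

```text
[ 0.4469918   0.23139248 -0.01651251] [-0.03415275 -0.35091394 -0.54287023] 0.4979667007552472
196 [395. 217.  68.]
198 [398. 207.  70.]
200 [410. 229.  32.]
202 [414. 222.  22.]
204 [418. 214.  24.]
206 [426. 216.  22.]
208 [441. 220.  93.]
210 [459. 251.  69.]
212 [461. 246.  22.]
214 [464. 238.  20.]
216 [469. 229.  26.]
218 [484. 241.  63.]
220 [491. 238.  66.][ WARN:0@1.614] global loadsave.cpp:1063 imwrite_ Unsupported depth image for selected encoder is fallbacked to CV_8U.
```

View pics/v5.png

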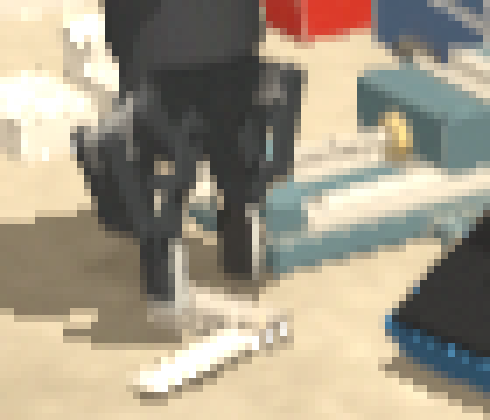

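Request:
step_arm(claw=[0, 0, 0, 0], translation=[[0, 0, 0.005], [0, 0, 0.004], [0, 0, 0.003], [0, 0, 0.002]], turn=[[0, 0, 0], [0, 0, 0], [0, 0, 0], [0, 0, 0]])

```text
time: 5.03
eef_pos: [0.4469, 0.2314, -0.0304]
tool_rot: [-1.743, -2.613, 0.001]
wrist_force: [0.2, -0.3, -0.7]
finger_gap: 0.499
finger_force: 0.0
```

Request:
step_arm(claw=[1, 1, 1, 1, 1, 1, 1, 1], translation=[[0, 0, 0], [0, 0, 0], [0, 0, 0], [0, 0, 0], [0, 0, 0], [0, 0, 0], [0, 0, 0], [0, 0, 0]], turn=[[0, 0, 0], [0, 0, 0], [0, 0, 0], [0, 0, 0], [0, 0, 0], [0, 0, 0], [0, 0, 0], [0, 0, 0]])

```text
time: 5.7
eef_pos: [0.4476, 0.2315, -0.0295]
tool_rot: [1.743, 2.613, 0.001]
wrist_force: [0.9, 0.4, 0.2]
finger_gap: 0.215
finger_force: 61.3
```

Request:
step_arm(claw=[1, 1, 1, 1, 1, 1], translation=[[0, 0, -0.01], [0, 0, -0.025], [0, 0, -0.035], [0, 0, -0.035], [0, 0, -0.025], [0, 0, 0]], turn=[[0, 0, 0], [0, 0, 0], [0, 0, 0], [0, 0, 0], [0, 0, 0], [0, 0, 0]])

```text
time: 6.2
eef_pos: [0.4511, 0.2327, 0.107]
tool_rot: [1.739, 2.607, 0.014]
wrist_force: [1.4, 0.4, -1.5]
finger_gap: 0.215
finger_force: 61.0
```

```bash
cat >> plan.py <<'E'
SQHOME=np.array([.5715,.0957,.064]); KEYHOME=np.array([.6,-.045,.0602])
def sqtcp(h,dx=0,dy=0,off=.0375): P=Rpan(); return SQHOME+P@[-.008+dx,dy,h-off]
E
python3 - <<'E'
from plan import *
print(sqtcp(.06)); plan(sqtcp(.06),tilted(1),16)
E
```

```text
[0.55380936 0.09151811 0.07948557]
turn/row [-0.0225, -0.0265, -0.086] dist 0.1767
[[-0.0106, 0.0025, 0.0018], [-0.0107, 0.0016, 0.0021], [-0.0108, 0.0006, 0.0024], [-0.0107, -0.0004, 0.0027], [-0.0106, -0.0014, 0.003], [-0.0103, -0.0023, 0.0032], [-0.01, -0.0033, 0.0034], [-0.0096, -0.0042, 0.0036], [-0.0091, -0.0051, 0.0037], [-0.0085, -0.0059, 0.0038], [-0.0079, -0.0067, 0.0039], [-0.0071, -0.0075, 0.0039], [-0.0064, -0.0081, 0.0039], [-0.0055, -0.0087, 0.0039], [-0.0047, -0.0093, 0.0038], [-0.0037, -0.0097, 0.0037]]
```

Request:
step_arm(claw=[1, 1, 1, 1, 1, 1, 1, 1], translation=[[-0.0106, 0.0025, 0.0018], [-0.0107, 0.0016, 0.0021], [-0.0108, 0.0006, 0.0024], [-0.0107, -0.0004, 0.0027], [-0.0106, -0.0014, 0.003], [-0.0103, -0.0023, 0.0032], [-0.01, -0.0033, 0.0034], [-0.0096, -0.0042, 0.0036]], turn=[[-0.0225, -0.0265, -0.086], [-0.0225, -0.0265, -0.086], [-0.0225, -0.0265, -0.086], [-0.0225, -0.0265, -0.086], [-0.0225, -0.0265, -0.086], [-0.0225, -0.0265, -0.086], [-0.0225, -0.0265, -0.086], [-0.0225, -0.0265, -0.086]])

```text
time: 6.87
eef_pos: [0.497, 0.1603, 0.0842]
tool_rot: [0.683, 2.79, 0.043]
wrist_force: [0.0, -0.0, -2.6]
finger_gap: 0.208
finger_force: 60.9
```

Request:
step_arm(claw=[1, 1, 1, 1, 1, 1, 1, 1], translation=[[-0.0091, -0.0051, 0.0037], [-0.0085, -0.0059, 0.0038], [-0.0079, -0.0067, 0.0039], [-0.0071, -0.0075, 0.0039], [-0.0064, -0.0081, 0.0039], [-0.0055, -0.0087, 0.0039], [-0.0047, -0.0093, 0.0038], [-0.0037, -0.0097, 0.0037]], turn=[[-0.0225, -0.0265, -0.086], [-0.0225, -0.0265, -0.086], [-0.0225, -0.0265, -0.086], [-0.0225, -0.0265, -0.086], [-0.0225, -0.0265, -0.086], [-0.0225, -0.0265, -0.086], [-0.0225, -0.0265, -0.086], [-0.0225, -0.0265, -0.086]])

```text
time: 7.53
eef_pos: [0.5453, 0.0934, 0.0704]
tool_rot: [-0.269, 2.632, 0.081]
wrist_force: [-0.5, -0.3, -1.7]
finger_gap: 0.214
finger_force: 60.9
```

Request:
step_arm(claw=[1, 1, 1], translation=[[0, 0, 0], [0, 0, 0], [0, 0, 0]], turn=[[0, 0, 0], [0, 0, 0], [0, 0, 0]])

```text
time: 7.78
eef_pos: [0.5461, 0.0939, 0.0715]
tool_rot: [-0.261, 2.632, 0.081]
wrist_force: [-0.1, -0.0, -2.6]
finger_gap: 0.212
finger_force: 61.0
```

```bash
cat > look.py <<'E'
from fit import *; from plan import *
import sys
tag=sys.argv[1]; p,R,o=cur(); print(o["time"],p.round(4),o["wrist_force"].round(1),o["finger_gap"])
P=Rpan()
print("pan-frame rot err deg",np.degrees(Rn.from_matrix(P.T@R@np.linalg.inv(P.T@tilted(1))).as_rotvec()).round(2),"tcp rel sqhome in pan mm",(P.T@(p-SQHOME)*1000).round(1),"rel keyhome",(P.T@(p-KEYHOME)*1000).round(1))
for c in("top","scene"):
    im,d=optics.snapshot(c); cv2.imwrite(f"pics/{c}{tag}.png",im[:,:,::-1]); np.save(f"d_{c}{tag}.npy",d)
E
python3 look.py 3; python3 - <<'E'
import cv2,numpy as np
a=cv2.imread("pics/top3.png")[150:250,170:320]; b=cv2.imread("pics/scene3.png")[150:250,215:355]
cv2.imwrite("pics/v6.png",np.hstack([cv2.resize(x,(400,int(400/x.shape[1]*100)))[:266] for x in(a,b[:93])]) if 0 else np.vstack([np.clip(cv2.resize(x,(450,300),interpolation=2)*1.4,0,255) for x in (a,b)]))
E
```

```text
7.7833 [0.5461 0.0939 0.0715] [-0.1 -0.  -2.6] 0.2122609490084868
pan-frame rot err deg [-0.37  1.4  -1.88] tcp rel sqhome in pan mm [-18.    4.   19.1] rel keyhome [-12.1 147.5  20.1][ WARN:0@0.023] global loadsave.cpp:1063 imwrite_ Unsupported depth image for selected encoder is fallbacked to CV_8U.
```

View pics/v6.png

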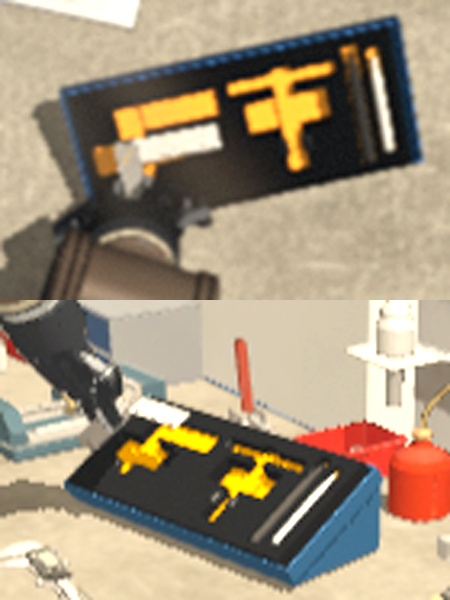

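```bash
cat > blade.py <<'E'
from m2 import *; from plan import *
def blade(tag,sqh={"top":[.5717,.0955,.0637],"scene":[.5693,.0979,.0662]}):
    p,R,o=cur(); Ro=np.c_[-R[:,1],-R[:,0],-R[:,2]]; F.render=R_orig; Pn=Rpan()
    print("tcp in pan rel sqhome",(Pn.T@(p-SQHOME)*1000).round(1))
    for c in("top","scene"):
        C=cal(c); im=cv2.imread(f"pics/{c}{tag}.png").astype(float); d=np.load(f"d_{c}{tag}.npy")
        cen,n=map(np.array,PL[c]); W=im[...,0].copy()
        u,v,P=cloud(C,d); Q=(P-sqh[c])@Pn
        k=(im[v,u,0]>110)&(np.abs(Q[:,1]+30)<75)&(np.abs(Q[:,0])<70)&(Q[:,2]>3)&(Q[:,2]<120)
        h0=np.median(Q[k,2]); k&=np.abs(Q[:,2]-h0)<12
        # robust plane height
        ctr=np.median(P[k],0); h=np.median(Q[k,2])
        pl=[SQ[1]-[0,0,0]]
        def pose(q):
            Rq=Ro@Rn.from_euler("z",q[2]).as_matrix(); t=np.array(sqh[c])+Pn@[q[0],q[1],h/1000 if h>1 else h]-0
            return Rq,t-Rq[:,2]*.001
        h=h*1000 if abs(h)<1 else h
        q0=Pn.T@(ctr-sqh[c])+[-.027,.045,0]
        q,f=fit(C,W,pl,pose,np.r_[q0[:2],0],pad=6)
        print(c,"npix",k.sum(),"blade top h mm",round(h,1),"stock rel home mm",(q[:2]*1000).round(1),"yaw",np.degrees(q[2]).round(1),f.round(2))
R_orig=F.render
if __name__=="__main__":
    import sys; blade(sys.argv[1])
E
python3 blade.py 3; python3 -c "
from plan import *
plan(sqtcp(.03),tilted(1),6)"
```

```text
tcp in pan rel sqhome [-17.1   4.3  19.4]
turn/row [-0.0011, -0.0038, -0.0052] dist 0.0287
[[-0.0016, -0.0006, 0.0044], [-0.0016, -0.0006, 0.0044], [-0.0016, -0.0007, 0.0045], [-0.0016, -0.0007, 0.0045], [-0.0016, -0.0007, 0.0045], [-0.0015, -0.0007, 0.0045]]
  return _methods._mean(a, axis=axis, dtype=dtype,
  ret = ret.dtype.type(ret / rcount)
  ret = um.true_divide(
fit.py:31: RuntimeWarning: invalid value encountered in cast
  x0,y0=np.floor(q.min(0)-pad).astype(int);x1,y1=np.ceil(q.max(0)+pad).astype(int); box=(x0,y0,x1,y1); I=img[y0:y1,x0:x1].astype(float)
fit.py:25: RuntimeWarning: invalid value encountered in cast
  cv2.fillPoly(m,[np.round(q*16).astype(np.int32)],255,shift=4)
Traceback (most recent call last):
  File "blade.py", line 23, in <module>
    import sys; blade(sys.argv[1])
                ~~~~~^^^^^^^^^^^^^
  File "blade.py", line 19, in blade
    q,f=fit(C,W,pl,pose,np.r_[q0[:2],0],pad=6)
        ~~~^^^^^^^^^^^^^^^^^^^^^^^^^^^^^^^^^^^
  File "fit.py", line 39, in fit
    best=minimize(cost,p,method="Nelder-Mead",options=dict(initial_simplex=np.vstack([p]+[p+np.eye(len(p))[i]*step[i]*k*sg for i,sg in zip(range(len(p)),(1,-1,1))]),maxiter=150,xatol=1e-5,fatol=1e-6))
  File "fit.py", line 34, in cost
    m=render(C,polys,*pose(p),box); A=np.c_[m.ravel(),np.ones(m.size)]
  File "fit.py", line 26, in render
    m=cv2.resize(m,(x1-x0,y1-y0),interpolation=cv2.INTER_AREA)/255.
      ~~~~~~~~~~^^^^^^^^^^^^^^^^^^^^^^^^^^^^^^^^^^^^^^^^^^^^^^
cv2.error: OpenCV(4.12.0) /io/opencv/modules/imgproc/src/resize.cpp:4208: error: (-215:Assertion failed) !ssize.empty() in function 'resize'
```

```bash
sed -i 's/Q=(P-sqh\[c\])@Pn$/Q=(P-sqh[c])@Pn*1000/; s/h\/1000 if h>1 else h\]-0/h\/1000]/; /h=h\*1000 if/d; s/h0=np.median(Q\[k,2\]); k&=np.abs(Q\[:,2\]-h0)<12/h0=np.median(Q[k,2]); k\&=np.abs(Q[:,2]-h0)<12/' blade.py; python3 blade.py 3
```

```text
tcp in pan rel sqhome [-17.1   4.3  19.4]
top npix 296 blade top h mm 56.8 stock rel home mm [-11.6   3.9] yaw 0.6 0.25
scene npix 132 blade top h mm 56.4 stock rel home mm [-12.3   4. ] yaw 1.2 0.6
```

```bash
python3 -c "
from plan import *
P=Rpan(); plan(SQHOME+P@[-.0055,.0005,.024-.0362],tilted(1),8)"
```

```text
turn/row [-0.0008, -0.0029, -0.0039] dist 0.0338
[[-0.0016, -0.0004, 0.0039], [-0.0015, -0.0004, 0.0039], [-0.0015, -0.0004, 0.0039], [-0.0015, -0.0004, 0.0039], [-0.0015, -0.0004, 0.0039], [-0.0015, -0.0004, 0.0039], [-0.0015, -0.0005, 0.0039], [-0.0015, -0.0005, 0.0039]]
```

Request:
step_arm(claw=[1, 1, 1, 1, 1, 1, 1, 1], translation=[[-0.0015, -0.0004, 0.0039], [-0.0015, -0.0004, 0.0039], [-0.0015, -0.0004, 0.0039], [-0.0015, -0.0004, 0.0039], [-0.0015, -0.0004, 0.0039], [-0.0015, -0.0004, 0.0039], [-0.0015, -0.0005, 0.0039], [-0.0015, -0.0005, 0.0039]], turn=[[-0.0008, -0.0029, -0.0039], [-0.0008, -0.0029, -0.0039], [-0.0008, -0.0029, -0.0039], [-0.0008, -0.0029, -0.0039], [-0.0008, -0.0029, -0.0039], [-0.0008, -0.0029, -0.0039], [-0.0008, -0.0029, -0.0039], [-0.0008, -0.0029, -0.0039]])

```text
time: 8.55
eef_pos: [0.5733, 0.0959, 0.0507]
tool_rot: [-0.304, 2.601, 0.081]
wrist_force: [0.8, 0.4, -2.5]
finger_gap: 0.212
finger_force: 60.9
```

Request:
step_arm(claw=[1, 1, 1], translation=[[0, 0, 0], [0, 0, 0], [0, 0, 0]], turn=[[0, 0, 0], [0, 0, 0], [0, 0, 0]])

```text
time: 8.8
eef_pos: [0.573, 0.0959, 0.051]
tool_rot: [-0.304, 2.602, 0.081]
wrist_force: [-0.7, 1.1, -2.6]
finger_gap: 0.209
finger_force: 60.9
```

```bash
python3 look.py 4; python3 blade.py 4
```

```text
8.8 [0.573  0.0959 0.051 ] [-0.7  1.1 -2.6] 0.20940542591092978
pan-frame rot err deg [-0.03 -0.06  0.02] tcp rel sqhome in pan mm [ -5.2  -0.2 -12. ] rel keyhome [  0.7 143.3 -11. ]
tcp in pan rel sqhome [ -5.   -0.2 -11.8]
top npix 282 blade top h mm 25.9 stock rel home mm [ 0.2 -0.8] yaw 0.9 0.24
scene npix 127 blade top h mm 25.5 stock rel home mm [-1.9 -0.8] yaw 2.7 0.6
```

Request:
step_arm(claw=[1, 1, 1, 1], translation=[[0, 0.0006, 0.003], [0, 0, 0.003], [0, 0, 0.003], [0, 0, 0]], turn=[[0, 0, 0], [0, 0, 0], [0, 0, 0], [0, 0, 0]])

```text
time: 9.23
eef_pos: [0.577, 0.0976, 0.0426]
tool_rot: [-0.304, 2.602, 0.081]
wrist_force: [-0.2, 0.6, -3.1]
finger_gap: 0.21
finger_force: 60.9
```

Request:
step_arm(claw=[1, 1, 1], translation=[[0, 0, 0.0015], [0, 0, 0.0015], [0, 0, 0]], turn=[[0, 0, 0], [0, 0, 0], [0, 0, 0]])

```text
time: 9.48
eef_pos: [0.5788, 0.0978, 0.0405]
tool_rot: [-0.303, 2.602, 0.081]
wrist_force: [0.2, -0.1, -2.6]
finger_gap: 0.215
finger_force: 60.9
```

Request:
step_arm(claw=[1, 1], translation=[[0, 0, 0.0015], [0, 0, 0]], turn=[[0, 0, 0], [0, 0, 0]])

```text
time: 9.65
eef_pos: [0.58, 0.098, 0.0398]
tool_rot: [-0.303, 2.6, 0.08]
wrist_force: [1.0, 0.2, -1.3]
finger_gap: 0.213
finger_force: 61.1
```

```bash
cat > st.py <<'E'
from plan import *
p,R,o=cur(); P=Rpan(); print("tcp rel sq",(P.T@(p-SQHOME)*1000).round(2),"rel key",(P.T@(p-KEYHOME)*1000).round(2),"F pan",(P.T@o["wrist_force"]).round(1),"M",(P.T@o["moment"]).round(2),o["time"],o["finger_gap"].round(3))
print("rot err deg vs s=+1,-1 (pan frame)",*[np.degrees(Rn.from_matrix(P.T@R@np.linalg.inv(P.T@tilted(s))).as_rotvec()).round(2) for s in(1,-1)])
E
python3 st.py
```

```text
Traceback (most recent call last):
  File "st.py", line 2, in <module>
    p,R,o=cur(); P=Rpan(); print("tcp rel sq",(P.T@(p-SQHOME)*1000).round(2),"rel key",(P.T@(p-KEYHOME)*1000).round(2),"F pan",(P.T@o["wrist_force"]).round(1),"M",(P.T@o["moment"]).round(2),o["time"],o["finger_gap"].round(3))
                                                                                                                                                                                                        ^^^^^^^^^^^^^^^^^^^^^
AttributeError: 'float' object has no attribute 'round'
```

```bash
sed -i 's/o\["finger_gap"\].round(3)/round(o["finger_gap"],3)/' st.py; python3 st.py
```

```text
tcp rel sq [ -4.48   0.25 -25.31] rel key [  1.43 143.73 -24.34] F pan [ 0.2 -0.  -1.6] M [ 0.01  0.34 -0.  ] 9.65 0.213
rot err deg vs s=+1,-1 (pan frame) [-0.05 -0.13  0.02] [ 2.0000e-01 -8.0000e-02 -1.7998e+02]
```

Request:
step_arm(claw=[1, 1, 1], translation=[[0, 0, 0.001], [0, 0, 0.001], [0, 0, 0]], turn=[[0, 0, 0], [0, 0, 0], [0, 0, 0]])

```text
time: 9.9
eef_pos: [0.5815, 0.0981, 0.0387]
tool_rot: [-0.303, 2.599, 0.08]
wrist_force: [-0.2, 1.2, 1.8]
finger_gap: 0.211
finger_force: 61.4
```

```bash
python3 st.py
```

```text
tcp rel sq [-3.750e+00 -1.000e-02 -2.706e+01] rel key [  2.16 143.47 -26.09] F pan [0.9 1.2 1.5] M [0.02 0.07 0.01] 9.9 0.211
rot err deg vs s=+1,-1 (pan frame) [-0.09 -0.2   0.03] [ 3.2000e-01 -1.4000e-01 -1.7997e+02]
```

Request:
step_arm(claw=[1, 1, 1, 1], translation=[[0, 0, 0.001], [0, 0, 0.001], [0, 0, 0.001], [0, 0, 0]], turn=[[0, 0, 0], [0, 0, 0], [0, 0, 0], [0, 0, 0]])

```text
time: 10.23
eef_pos: [0.583, 0.0983, 0.0361]
tool_rot: [-0.303, 2.599, 0.079]
wrist_force: [0.4, -0.1, 3.4]
finger_gap: 0.211
finger_force: 61.4
```

```bash
python3 st.py
```

```text
tcp rel sq [ -3.74  -0.09 -30.03] rel key [  2.17 143.39 -29.06] F pan [ 2.  -0.2  2.7] M [ 0.04  0.08 -0.  ] 10.2333 0.211
rot err deg vs s=+1,-1 (pan frame) [-0.1  -0.21  0.02] [ 3.2000e-01 -1.5000e-01 -1.7998e+02]
```

Request:
step_arm(claw=[1, 1, 1, 1], translation=[[0, 0, 0.001], [0, 0, 0.001], [0, 0, 0.001], [0, 0, 0]], turn=[[0, 0, 0], [0, 0, 0], [0, 0, 0], [0, 0, 0]])

```text
time: 10.57
eef_pos: [0.5844, 0.0987, 0.0333]
tool_rot: [-0.303, 2.599, 0.079]
wrist_force: [1.2, 0.2, 1.9]
finger_gap: 0.212
finger_force: 61.4
```

```bash
python3 st.py
```

```text
tcp rel sq [ -3.89  -0.05 -33.19] rel key [  2.02 143.43 -32.22] F pan [ 2.  -0.1  1.1] M [-0.05 -0.08 -0.  ] 10.5667 0.212
rot err deg vs s=+1,-1 (pan frame) [-0.1  -0.19  0.02] [ 3.0000e-01 -1.5000e-01 -1.7998e+02]
```

Request:
step_arm(claw=[1, 1, 1, 1], translation=[[0, 0, 0.001], [0, 0, 0.001], [0, 0, 0.001], [0, 0, 0]], turn=[[0, 0, 0], [0, 0, 0], [0, 0, 0], [0, 0, 0]])

```text
time: 10.9
eef_pos: [0.5857, 0.099, 0.0307]
tool_rot: [-0.303, 2.6, 0.08]
wrist_force: [-0.3, -1.1, 4.7]
finger_gap: 0.212
finger_force: 61.8
```

Request:
step_arm(claw=[1, 1, 1, 1], translation=[[0, 0, 0.0007], [0, 0, 0.0007], [0, 0, 0.0006], [0, 0, 0]], turn=[[0, 0, 0], [0, 0, 0], [0, 0, 0], [0, 0, 0]])

```text
time: 11.23
eef_pos: [0.5858, 0.0992, 0.0305]
tool_rot: [-0.306, 2.6, 0.081]
wrist_force: [-23.2, -7.7, 28.2]
finger_gap: 0.213
finger_force: 65.7
```

```bash
python3 st.py
```

```text
tcp rel sq [ -4.     0.08 -36.38] rel key [  1.92 143.56 -35.41] F pan [-7.  -2.1 36.6] M [-0.37  1.37 -0.06] 11.2333 0.213
rot err deg vs s=+1,-1 (pan frame) [-0.01 -0.12  0.12] [ 1.9000e-01 -1.0000e-02 -1.7988e+02]
```

Request:
step_arm(claw=[1, 1, 0.3, 0.3, 0.3, 0.3], translation=[[0, 0, -0.001], [0, 0, -0.0007], [0, 0, 0], [0, 0, 0], [0, 0, 0], [0, 0, 0]], turn=[[0, 0, 0], [0, 0, 0], [0, 0, 0], [0, 0, 0], [0, 0, 0], [0, 0, 0]])

```text
time: 11.73
eef_pos: [0.5842, 0.0994, 0.0286]
tool_rot: [-0.304, 2.603, 0.081]
wrist_force: [-0.4, -0.4, -0.1]
finger_gap: 0.353
finger_force: 0.0
```

Request:
step_arm(claw=[0.3, 0.3, 0.3, 0.3, 0.3, 0.3, 0.3, 0.3], translation=[[0, 0, -0.005], [0, 0, -0.01], [0, 0, -0.02], [0, 0, -0.03], [0, 0, -0.03], [0, 0, -0.03], [0, 0, -0.01], [0, 0, 0]], turn=[[0, 0, 0], [0, 0, 0], [0, 0, 0], [0, 0, 0], [0, 0, 0], [0, 0, 0], [0, 0, 0], [0, 0, 0]])

```text
time: 12.4
eef_pos: [0.5201, 0.0835, 0.1503]
tool_rot: [-0.303, 2.595, 0.078]
wrist_force: [0.6, 0.1, 0.7]
finger_gap: 0.347
finger_force: 0.0
```

```bash
cat >> plan.py <<'E'
KG=np.array([.4854,-.3716])
E
python3 st.py; python3 look.py 5; python3 - <<'E'
from plan import *
p=np.array([*KG,.12]); print(cur()[2]["joint_pos"].round(2))
plan(p,down(2.3),24)
E
```

```text
tcp rel sq [-2.5800e+00 -1.0000e-01  1.0115e+02] rel key [  3.33 143.39 102.12] F pan [ 0.9 -0.   0.3] M [-0.01  0.2   0.01] 12.4 0.347
rot err deg vs s=+1,-1 (pan frame) [-0.17 -0.42  0.08] [   0.67   -0.26 -179.92]
12.4 [0.5201 0.0835 0.1503] [0.6 0.1 0.7] 0.3471137287173185
pan-frame rot err deg [-0.17 -0.42  0.08] tcp rel sqhome in pan mm [-2.600e+00 -1.000e-01  1.011e+02] rel keyhome [  3.3 143.4 102.1]
[-0.13 -0.31  2.34  0.3   0.64 -2.13]
turn/row [0.0192, 0.0159, 0.0716] dist 0.4574
[[0.0055, -0.0181, -0.0019], [0.0042, -0.0185, -0.0015], [0.0029, -0.0188, -0.0011], [0.0016, -0.019, -0.0007], [0.0002, -0.0191, -0.0003], [-0.0011, -0.019, 0.0001], [-0.0025, -0.0189, 0.0004], [-0.0039, -0.0186, 0.0007], [-0.0052, -0.0183, 0.001], [-0.0065, -0.0179, 0.0013], [-0.0078, -0.0173, 0.0015], [-0.009, -0.0167, 0.0017], [-0.0102, -0.016, 0.0018], [-0.0114, -0.0152, 0.002], [-0.0125, -0.0143, 0.0021], [-0.0135, -0.0133, 0.0021], [-0.0144, -0.0123, 0.0022], [-0.0153, -0.0112, 0.0021], [-0.0161, -0.01, 0.0021], [-0.0168, -0.0088, 0.002], [-0.0174, -0.0075, 0.0019], [-0.0179, -0.0062, 0.0017], [-0.0184, -0.0049, 0.0016], [-0.0187, -0.0035, 0.0014]]
```

Request:
step_arm(claw=[0.2, 0.2, 0.2, 0.2, 0.2, 0.2, 0.2, 0.2], translation=[[0.0055, -0.0181, -0.0019], [0.0042, -0.0185, -0.0015], [0.0029, -0.0188, -0.0011], [0.0016, -0.019, -0.0007], [0.0002, -0.0191, -0.0003], [-0.0011, -0.019, 0.0001], [-0.0025, -0.0189, 0.0004], [-0.0039, -0.0186, 0.0007]], turn=[[0.0192, 0.0159, 0.0716], [0.0192, 0.0159, 0.0716], [0.0192, 0.0159, 0.0716], [0.0192, 0.0159, 0.0716], [0.0192, 0.0159, 0.0716], [0.0192, 0.0159, 0.0716], [0.0192, 0.0159, 0.0716], [0.0192, 0.0159, 0.0716]])

```text
time: 13.17
eef_pos: [0.5069, -0.0683, 0.1353]
tool_rot: [0.517, 2.723, 0.062]
wrist_force: [0.1, -0.8, -0.2]
finger_gap: 0.403
finger_force: 0.0
```

Request:
step_arm(claw=[0.2, 0.2, 0.2, 0.2, 0.2, 0.2, 0.2, 0.2], translation=[[-0.0052, -0.0183, 0.001], [-0.0065, -0.0179, 0.0013], [-0.0078, -0.0173, 0.0015], [-0.009, -0.0167, 0.0017], [-0.0102, -0.016, 0.0018], [-0.0114, -0.0152, 0.002], [-0.0125, -0.0143, 0.0021], [-0.0135, -0.0133, 0.0021]], turn=[[0.0192, 0.0159, 0.0716], [0.0192, 0.0159, 0.0716], [0.0192, 0.0159, 0.0716], [0.0192, 0.0159, 0.0716], [0.0192, 0.0159, 0.0716], [0.0192, 0.0159, 0.0716], [0.0192, 0.0159, 0.0716], [0.0192, 0.0159, 0.0716]])

```text
time: 13.83
eef_pos: [0.4958, -0.22, 0.1261]
tool_rot: [1.363, 2.618, 0.034]
wrist_force: [-0.5, 0.2, -0.2]
finger_gap: 0.402
finger_force: 0.0
```

Request:
step_arm(claw=[0.2, 0.2, 0.2, 0.2, 0.2, 0.2, 0.2, 0.2], translation=[[-0.0144, -0.0123, 0.0022], [-0.0153, -0.0112, 0.0021], [-0.0161, -0.01, 0.0021], [-0.0168, -0.0088, 0.002], [-0.0174, -0.0075, 0.0019], [-0.0179, -0.0062, 0.0017], [-0.0184, -0.0049, 0.0016], [-0.0187, -0.0035, 0.0014]], turn=[[0.0192, 0.0159, 0.0716], [0.0192, 0.0159, 0.0716], [0.0192, 0.0159, 0.0716], [0.0192, 0.0159, 0.0716], [0.0192, 0.0159, 0.0716], [0.0192, 0.0159, 0.0716], [0.0192, 0.0159, 0.0716], [0.0192, 0.0159, 0.0716]])

```text
time: 14.5
eef_pos: [0.4847, -0.3717, 0.1167]
tool_rot: [-2.176, -2.257, -0.0]
wrist_force: [0.0, 0.6, -0.4]
finger_gap: 0.397
finger_force: 0.0
```

Request:
step_arm(claw=[0.2, 0.2], translation=[[0, 0, 0], [0, 0, 0]], turn=[[0, 0, 0], [0, 0, 0]])

```text
time: 14.67
eef_pos: [0.4848, -0.3717, 0.117]
tool_rot: [-2.174, -2.261, -0.001]
wrist_force: [0.5, -1.0, 0.6]
finger_gap: 0.401
finger_force: 0.0
```

```bash
python3 look.py 6; python3 - <<'E'
from m2 import *; from plan import *
print(cur()[2]["joint_pos"].round(2)); plan(np.array([*KG,.02]),down(2.3),5)
C=cal("top"); Pn=Rpan(); d=np.load("d_top6.npy"); u,v,P=cloud(C,d); im=cv2.imread("pics/top6.png").astype(float)
Q=(P-[.5717,.0955,.0637])@Pn*1000
def med(x0,x1,y0,y1): k=(Q[:,0]>x0)&(Q[:,0]<x1)&(Q[:,1]>y0)&(Q[:,1]<y1); return Q[k,2].mean().round(2),im[v[k],u[k]].mean(0).round()
print("stock",med(-33,33,-7,7),"blade",med(20,34,-75,-20),"tip",med(20,34,-76,-60),"foam",med(-35,-30,-70,-30),med(45,52,-70,10))
E
```

```text
14.6667 [ 0.4848 -0.3717  0.117 ] [ 0.5 -1.   0.6] 0.40097733247720646
pan-frame rot err deg [-26.31  22.04 -98.52] tcp rel sqhome in pan mm [-139.7 -434.9  141.9] rel keyhome [-133.8 -291.4  142.9]
[-0.82  0.22  1.8   0.    1.12 -0.86]
turn/row [-0.0005, -0.0007, 0.0001] dist 0.0979
[[-0.0003, 0.0001, 0.0196], [-0.0003, 0.0001, 0.0196], [-0.0003, 0.0001, 0.0196], [-0.0003, 0.0001, 0.0196], [-0.0003, 0.0001, 0.0196]]
stock (np.float64(626.97), array([51., 61., 71.])) blade (np.float64(1.08), array([171., 189., 199.])) tip (np.float64(1.35), array([175., 192., 201.])) foam (np.float64(609.74), array([65., 78., 90.])) (np.float64(-48.62), array([ 79.,  93., 101.]))
```

The square is home: its blade top sits 1.1 mm above home level, where 1.0 is expected. Next is the key.

Request:
step_arm(claw=[0.2, 0.2, 0.2, 0.2, 0.2, 0.2, 0.2], translation=[[-0.0003, 0, 0.03], [-0.0003, 0, 0.035], [-0.0003, 0, 0.03], [-0.0002, 0, 0.025], [0, 0, 0.015], [0, 0, 0.008], [0, 0, 0]], turn=[[0, 0, 0], [0, 0, 0], [0, 0, 0], [0, 0, 0], [0, 0, 0], [0, 0, 0], [0, 0, 0]])

```text
time: 15.35
eef_pos: [0.484, -0.3702, -0.0257]
tool_rot: [-2.172, -2.262, -0.001]
wrist_force: [0.4, 0.0, -0.2]
finger_gap: 0.402
finger_force: 0.0
```

Request:
step_arm(claw=[0.2, 0.2, 1, 1, 1, 1, 1, 1], translation=[[0, 0, 0.004], [0, 0, 0], [0, 0, 0], [0, 0, 0], [0, 0, 0], [0, 0, 0], [0, 0, 0], [0, 0, 0]], turn=[[0, 0, 0], [0, 0, 0], [0, 0, 0], [0, 0, 0], [0, 0, 0], [0, 0, 0], [0, 0, 0], [0, 0, 0]])

```text
time: 16.02
eef_pos: [0.4861, -0.3734, -0.0254]
tool_rot: [2.176, 2.264, 0.0]
wrist_force: [-0.7, 1.5, 6.8]
finger_gap: 0.106
finger_force: 57.0
```

Request:
step_arm(claw=[0.2, 0.2, 0.2, 0.2, 0.2, 0.2], translation=[[0, 0, 0], [0, 0, 0], [0, 0, 0], [0, 0, 0], [0, 0, 0], [0, 0, 0]], turn=[[0, 0, 0], [0, 0, 0], [0, 0, 0], [0, 0, 0], [0, 0, 0], [0, 0, 0]])

```text
time: 16.52
eef_pos: [0.4851, -0.3726, -0.0274]
tool_rot: [-2.176, -2.264, -0.0]
wrist_force: [0.6, 0.5, 0.1]
finger_gap: 0.404
finger_force: 0.0
```

```bash
python3 look.py 7; python3 - <<'E'
from fit import *
# fingertips & key heights, scene + top depth near grip
for c in("scene","top"):
    C=cal(c); u,v,P=cloud(C,np.load(f"d_{c}7.npy")); k=(np.linalg.norm(P[:,:2]-[.485,-.372],axis=1)<.05)&(P[:,2]<.05)
    for z in range(-5,45,5):
        m=k&(P[:,2]>z/1e3)&(P[:,2]<(z+5)/1e3)
        if m.any(): print(c,z,m.sum(),(P[m].min(0)*1e3).round(),(P[m].max(0)*1e3).round())
E
```

```text
16.5167 [ 0.4851 -0.3726 -0.0274] [0.6 0.5 0.1] 0.4037501461664251
pan-frame rot err deg [-26.37  21.8  -98.46] tcp rel sqhome in pan mm [-211.8 -435.9   16.7] rel keyhome [-205.9 -292.4   17.7]
scene -5 169 [ 436. -417.   -3.] [ 509. -337.   -0.]
scene 0 112 [ 438. -419.    0.] [ 509. -324.    5.]
scene 5 52 [ 444. -407.    5.] [ 511. -340.   10.]
scene 10 87 [ 444. -404.   10.] [ 515. -335.   15.]
scene 15 26 [ 452. -383.   15.] [ 499. -360.   20.]
scene 20 26 [ 450. -386.   20.] [ 502. -360.   25.]
scene 25 23 [ 451. -385.   25.] [ 501. -360.   30.]
scene 30 27 [ 451. -384.   30.] [ 502. -358.   35.]
scene 35 24 [ 451. -385.   35.] [ 500. -359.   40.]
scene 40 23 [ 450. -384.   41.] [ 501. -359.   45.]
top -5 68 [ 462. -367.   -5.] [ 532. -322.   -0.]
top 0 19 [ 464. -364.    0.] [ 532. -324.    5.]
top 5 17 [ 498. -344.    6.] [ 518. -335.   10.]
top 10 5 [ 504. -340.   10.] [ 515. -334.   14.]
top 15 1 [ 520. -339.   18.] [ 520. -339.   18.]
```

Request:
step_arm(claw=[0.2, 0.2, 0.2], translation=[[0, 0, 0.003], [0, 0, 0.002], [0, 0, 0.001]], turn=[[0, 0, 0], [0, 0, 0], [0, 0, 0]])

```text
time: 16.87
eef_pos: [0.485, -0.3724, -0.0337]
tool_rot: [-2.176, -2.264, -0.0]
wrist_force: [-0.1, 0.2, -0.3]
finger_gap: 0.399
finger_force: 0.0
```

Request:
step_arm(claw=[1, 1, 1, 1, 1, 1, 1], translation=[[0, 0, 0], [0, 0, 0], [0, 0, 0], [0, 0, 0], [0, 0, 0], [0, 0, 0], [0, 0, 0]], turn=[[0, 0, 0], [0, 0, 0], [0, 0, 0], [0, 0, 0], [0, 0, 0], [0, 0, 0], [0, 0, 0]])

```text
time: 17.45
eef_pos: [0.4853, -0.3726, -0.0332]
tool_rot: [-2.176, -2.264, -0.0]
wrist_force: [-0.6, 0.1, -0.8]
finger_gap: 0.132
finger_force: 58.5
```

Request:
step_arm(claw=[1, 1, 1, 1, 1, 1, 1], translation=[[0, 0, -0.01], [0, 0, -0.025], [0, 0, -0.035], [0, 0, -0.035], [0, 0, -0.035], [0, 0, -0.02], [0, 0, 0]], turn=[[0, 0, 0], [0, 0, 0], [0, 0, 0], [0, 0, 0], [0, 0, 0], [0, 0, 0], [0, 0, 0]])

```text
time: 18.03
eef_pos: [0.4882, -0.3757, 0.1343]
tool_rot: [2.169, 2.257, -0.001]
wrist_force: [0.2, 0.4, -2.3]
finger_gap: 0.136
finger_force: 58.7
```

```bash
python3 - <<'E'
from plan import *
p,R,o=cur(); print(p,o["joint_pos"].round(2),o["wrist_force"].round(1))
plan(KEYHOME+Rpan()@[.007,0,.06-.0402],tilted(-1),24)
E
```

```text
[ 0.48816286 -0.37565764  0.13431074] [-0.82  0.21  1.79 -0.    1.13 -0.86] [ 0.2  0.4 -2.3]
turn/row [-0.0145, 0.0183, 0.0562] dist 0.3511
[[0.0136, 0.005, 0.0021], [0.0138, 0.0042, 0.0025], [0.014, 0.0034, 0.0028], [0.0141, 0.0026, 0.0031], [0.0141, 0.0017, 0.0034], [0.0141, 0.0009, 0.0036], [0.0141, 0.0, 0.0039], [0.014, -0.0008, 0.0042], [0.0139, -0.0016, 0.0044], [0.0137, -0.0025, 0.0046], [0.0134, -0.0033, 0.0048], [0.0131, -0.0041, 0.005], [0.0128, -0.0049, 0.0052], [0.0124, -0.0057, 0.0053], [0.0119, -0.0065, 0.0055], [0.0114, -0.0072, 0.0056], [0.0109, -0.0079, 0.0057], [0.0103, -0.0086, 0.0058], [0.0097, -0.0092, 0.0058], [0.0091, -0.0099, 0.0058], [0.0084, -0.0104, 0.0059], [0.0077, -0.011, 0.0058], [0.007, -0.0115, 0.0058], [0.0062, -0.0119, 0.0058]]
```

Request:
step_arm(claw=[1, 1, 1, 1, 1, 1, 1, 1], translation=[[0.0136, 0.005, 0.0021], [0.0138, 0.0042, 0.0025], [0.014, 0.0034, 0.0028], [0.0141, 0.0026, 0.0031], [0.0141, 0.0017, 0.0034], [0.0141, 0.0009, 0.0036], [0.0141, 0.0, 0.0039], [0.014, -0.0008, 0.0042]], turn=[[-0.0145, 0.0183, 0.0562], [-0.0145, 0.0183, 0.0562], [-0.0145, 0.0183, 0.0562], [-0.0145, 0.0183, 0.0562], [-0.0145, 0.0183, 0.0562], [-0.0145, 0.0183, 0.0562], [-0.0145, 0.0183, 0.0562], [-0.0145, 0.0183, 0.0562]])

```text
time: 18.7
eef_pos: [0.52, -0.261, 0.1072]
tool_rot: [-2.595, -1.693, -0.284]
wrist_force: [0.4, 0.0, -2.2]
finger_gap: 0.132
finger_force: 58.6
```

Request:
step_arm(claw=[1, 1, 1, 1, 1, 1, 1, 1], translation=[[0.0139, -0.0016, 0.0044], [0.0137, -0.0025, 0.0046], [0.0134, -0.0033, 0.0048], [0.0131, -0.0041, 0.005], [0.0128, -0.0049, 0.0052], [0.0124, -0.0057, 0.0053], [0.0119, -0.0065, 0.0055], [0.0114, -0.0072, 0.0056]], turn=[[-0.0145, 0.0183, 0.0562], [-0.0145, 0.0183, 0.0562], [-0.0145, 0.0183, 0.0562], [-0.0145, 0.0183, 0.0562], [-0.0145, 0.0183, 0.0562], [-0.0145, 0.0183, 0.0562], [-0.0145, 0.0183, 0.0562], [-0.0145, 0.0183, 0.0562]])

```text
time: 19.37
eef_pos: [0.5557, -0.1511, 0.0901]
tool_rot: [-2.858, -1.039, -0.546]
wrist_force: [0.2, 0.2, -3.1]
finger_gap: 0.135
finger_force: 58.6
```

Request:
step_arm(claw=[1, 1, 1, 1, 1, 1, 1, 1], translation=[[0.0109, -0.0079, 0.0057], [0.0103, -0.0086, 0.0058], [0.0097, -0.0092, 0.0058], [0.0091, -0.0099, 0.0058], [0.0084, -0.0104, 0.0059], [0.0077, -0.011, 0.0058], [0.007, -0.0115, 0.0058], [0.0062, -0.0119, 0.0058]], turn=[[-0.0145, 0.0183, 0.0562], [-0.0145, 0.0183, 0.0562], [-0.0145, 0.0183, 0.0562], [-0.0145, 0.0183, 0.0562], [-0.0145, 0.0183, 0.0562], [-0.0145, 0.0183, 0.0562], [-0.0145, 0.0183, 0.0562], [-0.0145, 0.0183, 0.0562]])

```text
time: 20.03
eef_pos: [0.5913, -0.0413, 0.0728]
tool_rot: [-2.952, -0.333, -0.774]
wrist_force: [-0.1, 0.9, -3.0]
finger_gap: 0.135
finger_force: 58.7
```

Request:
step_arm(claw=[1, 1], translation=[[0, 0, 0], [0, 0, 0]], turn=[[0, 0, 0], [0, 0, 0]])

```text
time: 20.2
eef_pos: [0.5912, -0.0412, 0.073]
tool_rot: [-2.952, -0.342, -0.772]
wrist_force: [0.1, -1.0, -2.4]
finger_gap: 0.138
finger_force: 58.8
```

```bash
python3 st.py;  python3 -c "
from plan import *
plan(KEYHOME+Rpan()@[.007,0,.035-.0402],tilted(-1),8)"
```

```text
tcp rel sq [  -6.19 -137.8    13.99] rel key [-0.28  5.68 14.96] F pan [-1.3 -1.  -2. ] M [0.01 0.45 0.01] 20.2 0.138
rot err deg vs s=+1,-1 (pan frame) [  0.93  -1.07 179.73] [ 0.68  0.6  -0.26]
turn/row [-0.0015, 0.0013, -0.0006] dist 0.0222
[[0.0009, 0.0007, 0.0025], [0.0009, 0.0007, 0.0025], [0.0009, 0.0007, 0.0025], [0.0009, 0.0007, 0.0025], [0.0009, 0.0007, 0.0025], [0.0009, 0.0007, 0.0025], [0.0009, 0.0007, 0.0025], [0.0009, 0.0007, 0.0025]]
```

Request:
step_arm(claw=[1, 1, 1, 1, 1, 1, 1, 1], translation=[[0.0009, 0.0007, 0.0025], [0.0009, 0.0007, 0.0025], [0.0009, 0.0007, 0.0025], [0.0009, 0.0007, 0.0025], [0.0009, 0.0007, 0.0025], [0.0009, 0.0007, 0.0025], [0.0009, 0.0007, 0.0025], [0.0009, 0.0007, 0.0025]], turn=[[-0.0015, 0.0013, -0.0006], [-0.0015, 0.0013, -0.0006], [-0.0015, 0.0013, -0.0006], [-0.0015, 0.0013, -0.0006], [-0.0015, 0.0013, -0.0006], [-0.0015, 0.0013, -0.0006], [-0.0015, 0.0013, -0.0006], [-0.0015, 0.0013, -0.0006]])

```text
time: 20.87
eef_pos: [0.6104, -0.0444, 0.0614]
tool_rot: [-2.959, -0.341, -0.8]
wrist_force: [0.0, -1.0, -1.9]
finger_gap: 0.135
finger_force: 58.8
```

Request:
step_arm(claw=[1, 1], translation=[[0, 0, 0], [0, 0, 0]], turn=[[0, 0, 0], [0, 0, 0]])

```text
time: 21.03
eef_pos: [0.6101, -0.0441, 0.0613]
tool_rot: [-2.958, -0.342, -0.799]
wrist_force: [0.2, -0.0, -1.6]
finger_gap: 0.136
finger_force: 58.8
```

```bash
python3 st.py; python3 look.py 8; cat > kmask.py <<'E'
from m2 import *; from plan import *
def hts(c,tag,kh):
    C=cal(c); d=np.load(f"d_{c}{tag}.npy"); u,v,P=cloud(C,d); Q=(P-kh)@Rpan()*1000
    H=np.full(d.shape,np.nan); H[v,u]=Q[:,2]; return C,H
if __name__=="__main__":
    import sys; tag=sys.argv[1]
    for c,kh,o in(("top",[.6003,-.0452,.06],(232,150)),("scene",[.5981,-.0428,.0621],(258,175))):
        C,H=hts(c,tag,kh); h=H[o[1]:o[1]+66,o[0]:o[0]+75]
        g=cv2.imread(f"pics/{c}{tag}.png")[o[1]:o[1]+66,o[0]:o[0]+75]
        col=cv2.applyColorMap(np.clip(np.nan_to_num(h)*3+40,0,255).astype(np.uint8),cv2.COLORMAP_JET)
        row=np.hstack([cv2.resize(x,None,fx=5,fy=4.5,interpolation=0) for x in(np.clip(g*1.6,0,255).astype(np.uint8),col)])
        out=row if c=="top" else np.vstack([out,row])
    cv2.imwrite(f"pics/km{tag}.png",out); print(out.shape)
E
python3 kmask.py 8
```

```text
tcp rel sq [   3.35 -144.95   -4.99] rel key [ 9.26 -1.46 -4.02] F pan [-0.6 -0.1 -1.5] M [-0.01  0.45  0.01] 21.0333 0.136
rot err deg vs s=+1,-1 (pan frame) [ -0.32   0.23 179.92] [-0.15 -0.21 -0.08]
21.0333 [ 0.6101 -0.0441  0.0613] [ 0.2 -0.  -1.6] 0.13557871799558976
pan-frame rot err deg [ -0.32   0.23 179.92] tcp rel sqhome in pan mm [   3.4 -144.9   -5. ] rel keyhome [ 9.3 -1.5 -4. ]
(594, 750, 3)
```

View pics/km8.png

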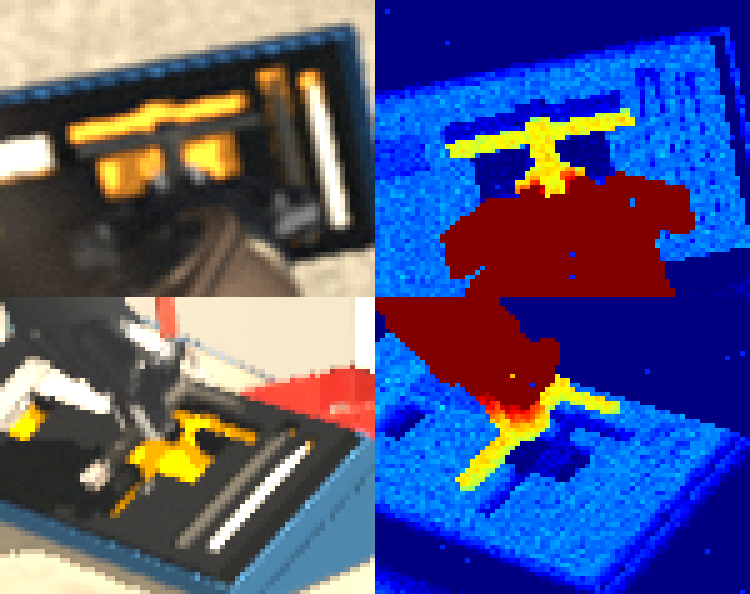

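```bash
cat > kfit.py <<'E'
from kmask import *
def kfit(tag):
    p,R,o=cur(); Pn=Rpan(); Ro=np.c_[-R[:,1],-R[:,0],-R[:,2]]; tc=Pn.T@(p-KEYHOME)*1000
    for c,kh in(("top",[.6003,-.0452,.06]),("scene",[.5982,-.0428,.0622])):
        C,H=hts(c,tag,kh); u,v=np.meshgrid(np.arange(560),np.arange(420))
        est=tc[2]+40.2; M=((H>est-14)&(H<est+12)).astype(float)
        ig=cv2.dilate(((H>est+12)).astype(np.uint8),np.ones((7,7)))>0
        ctr=proj(C,[np.array(kh)+Pn@[.02,0,est/1e3]])[0]
        win=(np.abs(u-ctr[0])<30)&(np.abs(v-ctr[1])<26); ok=win&~ig
        h=est
        for it in range(3):
            def pose(q): return Ro@Rn.from_euler("z",q[2]).as_matrix(), np.array(kh)+Pn@[q[0],q[1],h/1e3]
            x0,y0=(ctr-[32,28]).astype(int); box=(x0,y0,x0+64,y0+56); sl=(slice(y0,y0+56),slice(x0,x0+64)); Mb,ob=M[sl],ok[sl]
            cost=lambda q:((render(C,KEY,*pose(q),box)-Mb)[ob]**2).mean()
            q=np.array([(tc[0]-7)/1e3,tc[1]/1e3,0])
            for k in(1,.4): q=minimize(cost,q,method="Nelder-Mead",options=dict(initial_simplex=np.vstack([q,q+[.004*k,0,0],q+[0,.004*k,0],q+[0,0,.05*k]]))).x
            m=render(C,[KEY[2]],*pose(q),box)>.95; m&=ob&(Mb>0); h=np.median(H[sl][m])-4.3
        print(c,"tcp",tc.round(1),"key h",h.round(1),"stem rel home mm",(q[:2]*1e3).round(1),"yaw",np.degrees(q[2]).round(1),"cost",cost(q).round(4),"n",m.sum())
if __name__=="__main__": import sys; kfit(sys.argv[1])
E
python3 kfit.py 8
```

```text
top tcp [ 9.4 -1.5 -3.8] key h 35.0 stem rel home mm [ 0.2 -0.9] yaw -0.3 cost 0.0072 n 46
scene tcp [ 9.4 -1.5 -3.8] key h 34.1 stem rel home mm [-2.4 -1.6] yaw 0.9 cost 0.0092 n 5
```

Request:
step_arm(claw=[1, 1, 1, 1, 1, 1, 1], translation=[[0, -0.0009, 0.003], [0, 0, 0.004], [0, 0, 0.004], [0, 0, 0.003], [0, 0, 0.002], [0, 0, 0.001], [0, 0, 0]], turn=[[0, 0, 0], [0, 0, 0], [0, 0, 0], [0, 0, 0], [0, 0, 0], [0, 0, 0], [0, 0, 0]])

```text
time: 21.72
eef_pos: [0.6182, -0.0413, 0.0465]
tool_rot: [-2.959, -0.342, -0.798]
wrist_force: [-0.5, 0.3, -1.8]
finger_gap: 0.131
finger_force: 58.8
```

```bash
python3 st.py; python3 look.py 9 >/dev/null; python3 kfit.py 9
```

```text
tcp rel sq [   3.29 -144.09  -22.15] rel key [  9.2   -0.61 -21.17] F pan [-1.3  0.4 -1.3] M [-0.03  0.45 -0.07] 21.7167 0.131
rot err deg vs s=+1,-1 (pan frame) [ -0.31   0.23 179.91] [-0.15 -0.2  -0.09]
top tcp [  9.5  -0.8 -20.9] key h 18.3 stem rel home mm [-0.8 -0.6] yaw 0.0 cost 0.4173 n 46
scene tcp [  9.5  -0.8 -20.9] key h 18.5 stem rel home mm [ 1.7 -3.7] yaw -5.1 cost 0.4542 n 9
```

Request:
step_arm(claw=[1, 1, 1, 1], translation=[[0, 0, 0.0015], [0, 0, 0.0015], [0, 0, 0.001], [0, 0, 0]], turn=[[0, 0, 0], [0, 0, 0], [0, 0, 0], [0, 0, 0]])

```text
time: 22.15
eef_pos: [0.6202, -0.0409, 0.0432]
tool_rot: [-2.959, -0.342, -0.799]
wrist_force: [0.4, -0.1, -2.5]
finger_gap: 0.135
finger_force: 58.8
```

```bash
python3 st.py
```

```text
tcp rel sq [   3.42 -144.17  -25.96] rel key [  9.33  -0.69 -24.99] F pan [-0.9 -0.2 -2.3] M [-0.05  0.39 -0.02] 22.15 0.135
rot err deg vs s=+1,-1 (pan frame) [ -0.33   0.25 179.91] [-0.16 -0.21 -0.09]
```

Request:
step_arm(claw=[1, 1, 1], translation=[[0, 0, 0.001], [0, 0, 0.001], [0, 0, 0]], turn=[[0, 0, 0], [0, 0, 0], [0, 0, 0]])

```text
time: 22.4
eef_pos: [0.6212, -0.0407, 0.0415]
tool_rot: [-2.959, -0.342, -0.799]
wrist_force: [0.2, -0.5, -2.4]
finger_gap: 0.134
finger_force: 58.8
```

```bash
python3 st.py
```

```text
tcp rel sq [   3.46 -144.18  -27.94] rel key [  9.37  -0.69 -26.96] F pan [-1.2 -0.5 -2.1] M [ 0.02  0.46 -0.  ] 22.4 0.134
rot err deg vs s=+1,-1 (pan frame) [ -0.34   0.25 179.91] [-0.16 -0.21 -0.09]
```

Request:
step_arm(claw=[1, 1, 1, 1], translation=[[0, 0, 0.001], [0, 0, 0.001], [0, 0, 0.001], [0, 0, 0]], turn=[[0, 0, 0], [0, 0, 0], [0, 0, 0], [0, 0, 0]])

```text
time: 22.73
eef_pos: [0.6227, -0.0404, 0.0391]
tool_rot: [-2.958, -0.342, -0.799]
wrist_force: [-1.7, 0.1, -0.8]
finger_gap: 0.132
finger_force: 58.9
```

```bash
python3 st.py
```

```text
tcp rel sq [   3.63 -144.26  -30.83] rel key [  9.54  -0.77 -29.86] F pan [-1.9  0.4  0.1] M [ 0.   0.5 -0. ] 22.7333 0.132
rot err deg vs s=+1,-1 (pan frame) [ -0.35   0.25 179.92] [-0.16 -0.22 -0.08]
```

Request:
step_arm(claw=[1, 1, 1, 1], translation=[[0, 0, 0.001], [0, 0, 0.001], [0, 0, 0.001], [0, 0, 0]], turn=[[0, 0, 0], [0, 0, 0], [0, 0, 0], [0, 0, 0]])

```text
time: 23.07
eef_pos: [0.6245, -0.0402, 0.0372]
tool_rot: [-2.958, -0.342, -0.801]
wrist_force: [-4.7, -0.1, 3.1]
finger_gap: 0.13
finger_force: 59.6
```

```bash
python3 st.py
```

```text
tcp rel sq [   4.14 -144.45  -33.35] rel key [ 10.06  -0.97 -32.38] F pan [-2.4  1.   5. ] M [0.04 0.66 0.01] 23.0667 0.13
rot err deg vs s=+1,-1 (pan frame) [ -0.42   0.28 179.93] [-0.18 -0.27 -0.07]
```

Request:
step_arm(claw=[1, 1, 1, 1], translation=[[0, 0, 0.001], [0, 0, 0.001], [0, 0, 0.001], [0, 0, 0]], turn=[[0, 0, 0], [0, 0, 0], [0, 0, 0], [0, 0, 0]])

```text
time: 23.4
eef_pos: [0.6262, -0.0397, 0.0348]
tool_rot: [-2.958, -0.342, -0.801]
wrist_force: [-3.0, 0.3, 3.4]
finger_gap: 0.135
finger_force: 59.5
```

```bash
python3 st.py
```

```text
tcp rel sq [   4.52 -144.31  -36.28] rel key [ 10.43  -0.83 -35.31] F pan [-0.8  1.   4.3] M [0.21 0.45 0.01] 23.4 0.135
rot err deg vs s=+1,-1 (pan frame) [ -0.47   0.26 179.92] [-0.16 -0.3  -0.08]
```

Request:
step_arm(claw=[1, 1, 1], translation=[[0, 0, 0.001], [0, 0, 0.001], [0, 0, 0]], turn=[[0, 0, 0], [0, 0, 0], [0, 0, 0]])

```text
time: 23.65
eef_pos: [0.6273, -0.0394, 0.0329]
tool_rot: [-2.958, -0.341, -0.801]
wrist_force: [-1.4, 1.8, 2.4]
finger_gap: 0.134
finger_force: 59.2
```

```bash
python3 st.py
```

```text
tcp rel sq [   4.54 -144.33  -38.55] rel key [ 10.45  -0.84 -37.57] F pan [0.4 2.1 2.6] M [0.31 0.14 0.05] 23.65 0.134
rot err deg vs s=+1,-1 (pan frame) [ -0.48   0.29 179.91] [-0.18 -0.31 -0.08]
```

Request:
step_arm(claw=[1, 1, 1], translation=[[0, 0, 0.001], [0, 0, 0.0008], [0, 0, 0]], turn=[[0, 0, 0], [0, 0, 0], [0, 0, 0]])

```text
time: 23.9
eef_pos: [0.628, -0.0393, 0.0317]
tool_rot: [-2.958, -0.342, -0.801]
wrist_force: [-5.8, 1.3, 8.0]
finger_gap: 0.132
finger_force: 60.2
```

Request:
step_arm(claw=[1, 1], translation=[[0, 0, 0.001], [0, 0, 0]], turn=[[0, 0, 0], [0, 0, 0]])

```text
time: 24.07
eef_pos: [0.6281, -0.0392, 0.0315]
tool_rot: [-2.957, -0.344, -0.8]
wrist_force: [-16.4, -0.2, 17.5]
finger_gap: 0.134
finger_force: 61.6
```

```bash
python3 st.py
```

```text
tcp rel sq [   4.6  -144.33  -40.16] rel key [ 10.51  -0.85 -39.19] F pan [-5.2  3.6 23.2] M [0.53 1.   0.01] 24.0667 0.134
rot err deg vs s=+1,-1 (pan frame) [   0.43   -0.18 -179.99] [-0.11 -0.27  0.01]
```

Request:
step_arm(claw=[1, 1, 0.35, 0.35, 0.35, 0.35], translation=[[0, 0, 0.0006], [0, 0, -0.001], [0, 0, 0], [0, 0, 0], [0, 0, 0], [0, 0, 0]], turn=[[0, 0, 0], [0, 0, 0], [0, 0, 0], [0, 0, 0], [0, 0, 0], [0, 0, 0]])

```text
time: 24.57
eef_pos: [0.6278, -0.0394, 0.0297]
tool_rot: [-2.959, -0.341, -0.799]
wrist_force: [0.2, 0.7, -0.8]
finger_gap: 0.327
finger_force: 0.0
```

Request:
step_arm(claw=[0.35, 0.35, 0.35, 0.35, 0.35, 0.35, 0.35, 0.35], translation=[[0, 0, -0.005], [0, 0, -0.01], [0, 0, -0.02], [0, 0, -0.03], [0, 0, -0.04], [0, 0, -0.04], [0, 0, -0.04], [0, 0, -0.04]], turn=[[0, 0, 0], [0, 0, 0], [0, 0, 0], [0, 0, 0], [0, 0, 0], [0, 0, 0], [0, 0, 0], [0, 0, 0]])

```text
time: 25.23
eef_pos: [0.516, -0.0646, 0.2259]
tool_rot: [-2.959, -0.342, -0.799]
wrist_force: [0.6, -1.4, -0.1]
finger_gap: 0.324
finger_force: 0.0
```

Request:
step_arm(claw=[0.35, 0.35, 0.35, 0.35, 0.35, 0.35, 0.35], translation=[[0.02, 0, -0.03], [0.03, 0, -0.02], [0.03, 0, -0.02], [0.03, 0, -0.02], [0.03, 0, -0.01], [0, 0, 0], [0, 0, 0]], turn=[[0, 0, 0], [0, 0, 0], [0, 0, 0], [0, 0, 0], [0, 0, 0], [0, 0, 0], [0, 0, 0]])

```text
time: 25.82
eef_pos: [0.5867, -0.0482, 0.383]
tool_rot: [-2.959, -0.344, -0.802]
wrist_force: [0.7, 0.0, 0.2]
finger_gap: 0.327
finger_force: 0.0
```

```bash
python3 st.py; python3 look.py 10 >/dev/null; python3 - <<'E'
from m2 import *; from plan import *
Pn=Rpan()
for c,kh,sh in(("top",[.6003,-.0452,.06],[.5717,.0955,.0637]),("scene",[.5982,-.0428,.0622],[.5693,.0979,.0662])):
    C=cal(c); u,v,P=cloud(C,np.load(f"d_{c}10.npy"))
    def med(o,x0,x1,y0,y1):
        Q=(P-o)@Pn*1000; k=(Q[:,0]>x0)&(Q[:,0]<x1)&(Q[:,1]>y0)&(Q[:,1]<y1)&(np.abs(Q[:,2])<60); return Q[k,2].mean().round(1) if k.any() else None,int(k.sum())
    print(c,"sq stock(8)",med(sh,-33,33,-6,6),"blade(1)",med(sh,21,33,-70,-20),"tip",med(sh,21,33,-76,-60),"foam(6)",med(sh,-36,-30,-70,-30))
    print("  key stem(<7)",med(kh,-30,45,-2,2),"bar(<5)",med(kh,39.5,42.5,-45,-10),med(kh,39.5,42.5,10,45),"tail",med(kh,-32,-22,-2,2),"foam(7)",med(kh,-36,-25,20,45))
a=cv2.imread("pics/top10.png")[145:240,180:325]; cv2.imwrite("pics/v10.png",np.clip(cv2.resize(a,None,fx=5.4,fy=5.4,interpolation=2)*1.4,0,255).astype(np.uint8))
E
```

```text
tcp rel sq [ 143.66 -143.57  285.46] rel key [ 1.4957e+02 -8.0000e-02  2.8643e+02] F pan [ 0.7 -0.1 -0.1] M [-0.01  0.3  -0.03] 25.8167 0.327
rot err deg vs s=+1,-1 (pan frame) [   0.5    -0.35 -179.98] [-0.23 -0.32  0.02]
top sq stock(8) (np.float64(7.7), 99) blade(1) (np.float64(0.9), 70) tip (np.float64(-0.1), 6) foam(6) (np.float64(5.8), 33)
  key stem(<7) (None, 0) bar(<5) (None, 0) (None, 0) tail (None, 0) foam(7) (None, 0)
scene sq stock(8) (np.float64(8.0), 46) blade(1) (np.float64(1.3), 33) tip (np.float64(3.0), 12) foam(6) (np.float64(6.6), 17)
  key stem(<7) (np.float64(4.9), 20) bar(<5) (np.float64(3.7), 4) (np.float64(4.3), 8) tail (np.float64(3.8), 4) foam(7) (np.float64(6.9), 17)
```

View pics/v10.png

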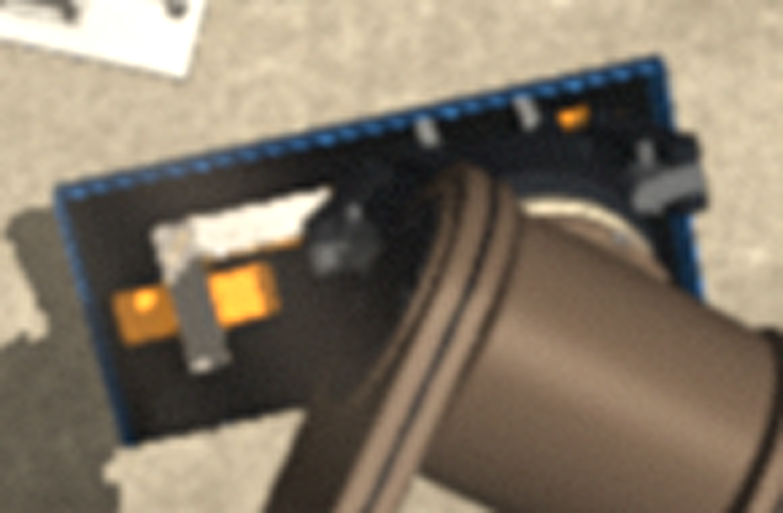

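The picture shows the square seated in its cut-out at about (200,270). The arm hides the key in the top view. The scene camera's depth puts its stem and crossbar at home height.

```bash
python3 -c "
from cell import job
print(job.finish_job())"
```

```text
the job is handed in; nothing more can be done
None
```

The try square and the chuck key are both pressed to the bottom of their cut-outs and released, and the job is handed in at about 26 s of the 67 s. The hand-in returned no verdict. The depth readings put both tools at home height, though the key was only checked from the scene camera.

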